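# Hang the washed door back on the pastry case

## Robot

A 6-joint arm with a two-finger parallel gripper is mounted at the origin on the work surface. World frame = base frame: x ahead of the robot, y to its left, z up, the work surface at z = 0. Lengths are in mm, angles in rad, forces in N, time in s.
With the tool pointing down it reaches from about 325 to 900 mm from the base axis. Payload 3.5 kg.
Tool frame: the origin (TCP) lies midway between the tips of the shut fingers; the grasp point (between the pads) lies 19 mm behind it; z points along the fingers, x is the direction in which the jaws open and shut, and the axes are right-handed (so a half turn about z gives the same grasp; the last joint's range is limited). The gripper opens to 85 mm and grips with 20 to 120 N. Pads are 22 mm wide; open, the fingers measure 114 mm over their backs; the gripper's body (76 mm by 85 mm) begins 54 mm behind the grasp point. The pads swing forward as they close: fully open they stand 13 mm farther back than shut.
Start: joints at [-1.37, 0.276, -0.026, 1.268, 0, 1.467], TCP at [186.955, -596.38, 210.913] pointing down, gripper open.
Joint ranges: [-3.12, 3.12], [-0.85, 1.88], [-1.08, 1.24], [-1.95, 2.15], [-1.57, 1.53], [-3.14, 3.14]. Speed limits (rad/s): [2.57, 2.57, 3.14, 3.14, 3.14, 3.14].

## Interface

Orientations are given as a unit quaternion [w, x, y, z].
In Python, from station import telemetry, camera, close_job, spotter gives the robot as it stands.
- The arm moves only by the tool play_rows, never from a script. Its argument "series" is a list of rows, each a list of 5 numbers: the shift along the tool's x, y, z in m, then the turn about the tool's z in degrees, then the opening in per cent of the stroke, from 0 (shut) to 100 (fully open). A call has 1 to 20 rows; each row shifts and turns the commanded pose from where the row before left it, along the tool's axes as they then stand; what a row does not reach is not made up. A row lasts 1/10 s, in which the tool goes at most 50 mm and 8.59 degrees, less where a joint would pass 70% of its speed; a pose out of reach is approached as far as the arm can. A call with a gripper value outside its range is refused whole. The fingers move at their own pace and stop on an object; "squeeze" is the grip in N (left out, the last holds). Time passes only in rows, so rows that do not move let the fingers close. It gives the time, the measured TCP pose, the force and the opening at its end, in the units of the state.
- telemetry.sense(): the state, without advancing time (a new reading comes with each control period).
- camera(name): name is "scene" or "side" or "wrist"; returns a dict with "image" (400x640x3 uint8, red, green, blue), "depth" (400x640 float32, mm along the optical axis (not along the pixel's ray), 0 where there is no reading), "fx", "fy", "cx", "cy" (pixels), "dist_coeffs" ([k1, k2, p1, p2, k3] as OpenCV has them; the pictures are not rectified), "origin" and "rotation" of the camera in the world. Camera axes: x right, y down, z forward; pixel columns grow to the right and rows downward; lengths in mm; the calibration is good to about 2 mm. A picture is of the moment at which its call begins.
- close_job(): hands the job in, once; it reports no verdict.
Trained networks look in the newest picture that a camera, given by its name, has taken for a name from the list of things; names that differ only in an ending like _2 or _b are one class to them, and where a whole thing is asked for, a point or a joint stands for the part that bears it (a point fixed in the world has none). Each returns a list of dicts, best first, with "p" (0 to 1); they miss things now and then, are a little off and sometimes report something else, mostly with a low value. They report only what shows in the picture. A call takes as long as a camera call.
- spotter.regions_of(camera, label): "mask" (400x640 bool, what is visible of it) and "pixel" ([column, row] in pixels, amid what is visible of it).
The state is a dict: "time": time; "joint_pos": joint angles; "qvel": joint speeds; "joint_efforts": joint torques, N m; "position": TCP position; "tcp_rot": TCP orientation; "wrist_force": force on the tool from outside, world axes, zero at the start; "wrist_torque": the same for the moment, N m; "finger_gap": opening from 0.0 (shut) to 1.0 (fully open).
Only numpy, scipy, OpenCV 4.12 (cv2) and the standard library are available. Lean on these libraries where they do the work, as an engineer would, in place of code of your own. Each camera call takes 0.05 s, during which the arm holds its last target. There are 200 camera calls.

## Task

The pastry case's door has been washed and stands in the draining rack. Lift it out, hold it swung well open at the case and feel for the two hinge pins, let both knuckles down over them together until the door sits fully home without forcing or knocking it against the case, then let go and push the door gently shut. Leave everything else on the counter where it is.

Things in the scene. Friction and masses are not known exactly. Their poses are not given: they have to be found in the camera images.
- door: The washed lift-off door: dark metal frame 190 wide (its x), 16 thick (its y), 225 tall (its z), clear pane, 0.45 to 0.7 kg. Origin: centre of the frame, half-way up. +x points to the free edge, +y out of the outer face. Two brass knuckles on its -x edge. It starts upright in a 30 wide slot of the rack, lower edge on the rack's 10 thick floor, clear of the uprights.
- top_rail (a point): centre of the top edge of the door (door frame 0, 0, +112.5; axes as the door's). The top rail is solid metal, 30 tall, 16 thick, 190 long: the place to pinch the door from above, and to push it on its outer face
- handle (a point): middle of the steel bow handle on the door's outer face, 31 proud of the door's mid-plane (door frame +82, +31, 0); the bow is 100 tall
- knuckle_low (a point): centre of the bottom mouth of the lower knuckle (door frame -109, 0, -77.5; axes as the door's). Each knuckle is an upright tube, 28 outside, 12 bore, 22 long, open at both ends. With this play the hung door sags about 1 degree as the grip lets go: slacken the grip first so that it does not drop
- knuckle_high (a point): centre of the bottom mouth of the upper knuckle (door frame -109, 0, +52.5; axes as the door's), like the lower one and 130 above it on the same line
- case: Fixed glass pastry case, 300 x 300 x 276 tall, curved glass at +x; origin at the centre of its underside. The opening is in its -x face (x = -150); the hinge is at the -y end of it. Shut, the door's +x lies along the case's +y and its mid-plane at x = -170; it opens towards -x (anticlockwise from above), turns freely and stays where it is left. Hung, its lower edge is 35 above the counter.
- slot_end_low (a point): Where the foot of the lower hinge pin would be with the hinge post at the outer end of its slots; fixed to the case (case frame -170, -107, 70; axes as the case's). The post is screwed tight with its pins 4 to 20 from here along the case's +y and up to 2 either way along its x: where is not measured, feel or look for it. Pin: upright, brass, 10 diameter, 20 tall, the last 2 tapering to 8
- slot_end_high (a point): the same for the upper pin, 130 above on the same line (case frame -170, -107, 200). Each pin stands on a brass bracket 20 in diameter whose top is at this height; hung fully home, the knuckle mouths rest on the bracket tops. The post (16 x 14, up to 235 above the counter) stands on the -y side of the pins, its face 32 from their line
- gasket (a point): middle of the upright rubber strip on the case that the shut door's inner face rests against, or stands up to 5 off (case frame -161, 92, 150); strip 16 wide, 205 tall
- lip (a point): middle of the under-edge of a fixed steel lip (x = -175 to -148, y = -10 to 145, z = 266 to 276 in the case frame) that overhangs the shut door's top edge (260), so that the door can be put on its pins only when swung well open, 60 to 100 degrees
- rack: Fixed white draining rack, 215 (its x) x 150 (its y), floor 10 thick, origin at the centre of its underside; wire uprights 85 tall at x = +-55. Door slot at y = -40, cutting-board slot at y = +40, both along x
- board: small wooden cutting board, 170 x 14 x 120 tall, standing in the rack's other slot (mm); only to be left alone. Origin at the centre of its underside
- spray: clear cleaning-spray bottle with a blue head, 66 diameter, 190 tall (mm); only to be left alone. Origin at the centre of its underside
- shaker: glass sugar jar with a metal cap, 56 diameter, 110 tall (mm); only to be left alone. Origin at the centre of its underside
- tongs: steel pastry tongs lying flat, about 240 x 70 x 10 (mm); only to be left alone. Origin at the centre of its underside
- cup: white mug, 76 diameter, 70 tall (mm); only to be left alone. Origin at the centre of its underside
- ringmould: aluminium ring mould, 90 diameter, 45 tall (mm); only to be left alone. Origin at the centre of its underside
- plate: blue plate, 170 diameter, with a red muffin on it, 80 tall in all (mm); only to be left alone. Origin at the centre of its underside

How it is judged:
By the outcome, as a careful person would: the job done as asked, in the order asked, and still so for the second after the job is handed in, with the robot touching nothing.
It also fails if it takes over 72 s, if anything falls off the work surface, if the arm or the gripper's body presses on something with over 40 N, if the wrist force passes 120 N, or if a joint passes its speed limit or range.

## Working session

There is one attempt and no reset: what is moved stays moved. The work goes in short steps, Python scripts to look and compute and a tool call to move; the robot and the scene stay as the last step left them, time stands still between calls to the robot, and variables do not carry over. Pictures are saved under pics/ and viewed, about 8 in all and at most 12, crops included, and the job is handed in when it is done.

Besides the shell and the picture viewer there is one more tool, called after "Emit:" by a JSON object that holds its "method" and its "body". play_rows: Moves the arm, as the interface text tells. Its arguments: {"type":"object","properties":{"series":{"type":"array","items":{"type":"array","items":{"type":"number"}}},"squeeze":{"type":"number"}},"required":["series"]}

```bash
mkdir -p pics; ls
cat > h.py <<'E'
import numpy as np, cv2
from station import telemetry, camera, close_job, spotter
def pts(c, mask=None):
    d=c["depth"]; m=(d>0) if mask is None else (mask&(d>0))
    v,u=np.nonzero(m); K=np.array([[c["fx"],0,c["cx"]],[0,c["fy"],c["cy"]],[0,0,1.]])
    n=cv2.undistortPoints(np.stack([u,v],1).astype(float)[:,None],K,np.array(c["dist_coeffs"],float))[:,0]
    P=np.c_[n,np.ones(len(n))]*d[v,u][:,None]
    return P@np.array(c["rotation"]).T+np.array(c["origin"]),u,v
def proj(c,P):
    K=np.array([[c["fx"],0,c["cx"]],[0,c["fy"],c["cy"]],[0,0,1.]]); R=np.array(c["rotation"])
    q=(np.atleast_2d(P)-np.array(c["origin"]))@R
    return cv2.projectPoints(q,np.zeros(3),np.zeros(3),K,np.array(c["dist_coeffs"],float))[0][:,0]
def save(c,name): cv2.imwrite("pics/"+name,c["image"][:,:,::-1])
E
python3 - <<'E'
from h import *
import pickle
out={}
for n in ["scene","side"]:
    c=camera(n); out[n]=c; save(c,n+"0.png"); print(n,c["origin"],np.round(c["rotation"],3).tolist(),c["fx"])
    for l in ["door","case","rack","board","spray","shaker","tongs","cup","ringmould","plate","knuckle_low","handle"]:
        r=spotter.regions_of(n,l)
        for x in r[:1]:
            P,_,_=pts(c,x["mask"]); 
            print(l,round(x["p"],2),np.round(x["pixel"]).tolist(),x["mask"].sum(), np.round(np.percentile(P,[3,50,97],axis=0)).tolist() if len(P) else None)
pickle.dump(out,open("c0.pkl","wb"))
print(telemetry.sense())
E
```

```text
pics
scene [ 990.86563666  179.7029638  1115.72750266] [-0.14, 0.568, 0.788, -0.192] 403.6424999285312Traceback (most recent call last):
  File "<stdin>", line 9, in <module>
  File "h.py", line 8, in pts
    return P@np.array(c["rotation"]).T+np.array(c["origin"]),u,v
           ~^~~~~~~~~~~~~~~~~~~~~~~~~~
ValueError: matmul: Input operand 1 has a mismatch in its core dimension 0, with gufunc signature (n?,k),(k,m?)->(n?,m?) (size 4 is different from 3)
```

```bash
python3 - <<'E'
s=open("h.py").read()
s=s.replace('np.array(c["rotation"])','RM(c["rotation"])').replace('def pts','from scipy.spatial.transform import Rotation as Rn\ndef RM(q): return Rn.from_quat(q,scalar_first=True).as_matrix()\ndef pts',1)
open("h.py","w").write(s)
E
python3 - <<'E'
from h import *
import pickle
out={}
for n in ["scene","side"]:
    c=camera(n); out[n]=c; save(c,n+"0.png"); print(n,c["origin"],np.round(RM(c["rotation"])[:,2],3).tolist(),c["fx"])
    out[n+"m"]={}
    for l in ["door","case","rack","board","spray","shaker","tongs","cup","ringmould","plate","knuckle_low","handle"]:
        r=spotter.regions_of(n,l); out[n+"m"][l]=r
        for x in r[:1]:
            P,_,_=pts(c,x["mask"]); 
            print(l,round(x["p"],2),np.round(x["pixel"]).tolist(),x["mask"].sum(), np.round(np.percentile(P,[3,50,97],axis=0)).tolist() if len(P) else None)
pickle.dump(out,open("c0.pkl","wb"))
print(telemetry.sense())
E
```

```text
scene [ 990.86563666  179.7029638  1115.72750266] [-0.438, -0.143, -0.888] 403.6424999285312
door 0.97 [206.0, 166.0] 2164 [[396.0, -357.0, 16.0], [499.0, -330.0, 147.0], [599.0, -300.0, 236.0]]
case 0.95 [392.0, 259.0] 19898 [[478.0, 74.0, 63.0], [659.0, 236.0, 274.0], [800.0, 402.0, 278.0]]
rack 0.8 [200.0, 201.0] 1042 [[402.0, -419.0, 5.0], [567.0, -340.0, 11.0], [617.0, -286.0, 27.0]]
board 0.55 [206.0, 166.0] 2094 [[399.0, -355.0, 26.0], [499.0, -330.0, 151.0], [599.0, -300.0, 236.0]]
spray 0.63 [447.0, 186.0] 906 [[297.0, 313.0, 40.0], [339.0, 339.0, 127.0], [357.0, 370.0, 191.0]]
shaker 0.55 [169.0, 241.0] 626 [[693.0, -390.0, 3.0], [720.0, -352.0, 84.0], [740.0, -339.0, 112.0]]
tongs 0.88 [334.0, 182.0] 468 [[343.0, -38.0, 2.0], [381.0, 13.0, 9.0], [421.0, 102.0, 13.0]]
cup 0.72 [236.0, 269.0] 889 [[695.0, -191.0, 2.0], [739.0, -157.0, 29.0], [781.0, -118.0, 71.0]]
ringmould 0.82 [203.0, 248.0] 408 [[681.0, -295.0, 1.0], [719.0, -268.0, 29.0], [764.0, -210.0, 47.0]]
plate 0.92 [485.0, 240.0] 1246 [[353.0, 430.0, 9.0], [429.0, 491.0, 15.0], [491.0, 540.0, 78.0]]
knuckle_low 0.
[... 1508 characters left out ...]
t_pos': array([-1.37042061e+00,  2.76434653e-01, -2.63972256e-02,  1.26798672e+00,
       -5.74983726e-06,  1.46740247e+00]), 'qvel': array([ 4.39152647e-04,  9.48790667e-05, -1.34956084e-03, -5.22637690e-04,
       -5.00956726e-04, -8.62414560e-04]), 'joint_efforts': array([-9.84973703e-04, -4.45481622e+01,  2.95555258e+01,  1.12519061e-03,
       -1.10015092e-04, -2.86342363e-07]), 'position': array([ 186.94271224, -596.39064355,  210.89306016]), 'tcp_rot': array([-5.35322551e-06,  8.05952639e-01, -5.91980020e-01, -1.01774467e-05]), 'wrist_force': array([ 0.37749644,  0.51956767, -0.37026889]), 'wrist_torque': array([-0.00015111, -0.07016054, -0.01914769]), 'finger_gap': 1.000593037693925}
```

View pics/scene0.png

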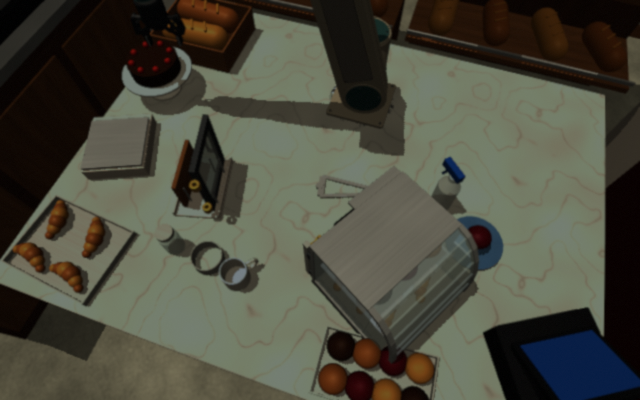

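View pics/side0.png

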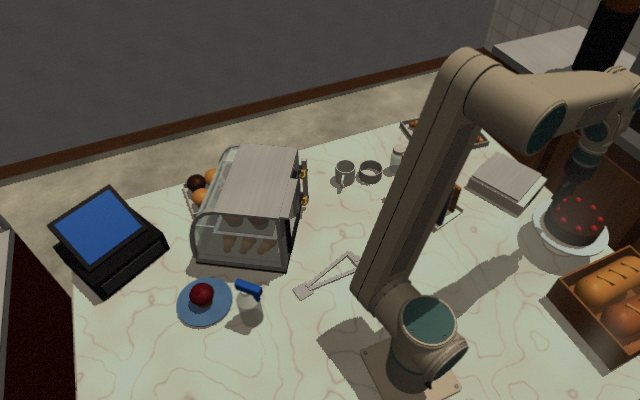

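Run:
```python
from h import *
import pickle
o=pickle.load(open("c0.pkl","rb"))
for n in ["scene","side"]:
    c=o[n]; P,u,v=pts(c)
    # door top
    m=(abs(P[:,2]-235)<6)&(P[:,0]>370)&(P[:,0]<620)&(P[:,1]>-380)&(P[:,1]<-270)
    if m.sum()>10:
        r=cv2.minAreaRect(P[m][:,:2].astype(np.float32)); print(n,"doortop",m.sum(),r,P[m].mean(0))
        (vx,vy,x0,y0)=cv2.fitLine(P[m][:,:2].astype(np.float32),cv2.DIST_HUBER,0,.1,.1)[:,0]; print(np.degrees(np.arctan2(vy,vx)),np.median(P[m][:,2]))
    m=(abs(P[:,2]-276)<5)&(P[:,0]>450)&(P[:,0]<850)&(P[:,1]>20)&(P[:,1]<430)
    Q=P[m][:,:2].astype(np.float32); r=cv2.minAreaRect(Q); print(n,"casetop",m.sum(),r,np.round(cv2.boxPoints(r)).tolist(), np.median(P[m][:,2]))
    img=c["image"].astype(int); R,G,B=img[v,u].T
    br=(R>90)&(R-B>60)&(P[:,0]>400)&(P[:,0]<900)&(P[:,1]<200)&(P[:,1]>-450)&(P[:,2]>5)&(P[:,2]<260)
    for p,uu,vv in zip(P[br],u[br],v[br]): print(uu,vv,np.round(p).tolist(),end=' ')
    print()
s=cv2.resize(o["side"]["image"][130:290,240:400],None,fx=3.5,fy=3.5,interpolation=cv2.INTER_CUBIC)
t=cv2.resize(o["scene"]["image"][100:240,150:300],None,fx=4,fy=4,interpolation=cv2.INTER_CUBIC)[:560]
cv2.imwrite("pics/crop1.png",np.hstack([cv2.resize(s,(400,400)),cv2.resize(t,(400,400))])[:,:,::-1])
```

```text
scene doortop 400 ((485.2071228027344, -335.7542724609375), (191.97406005859375, 17.513607025146484), 15.468708992004395) [ 489.01743968 -333.89948998  234.50581259]
15.09448 234.7041596922195
scene casetop 11180 ((605.3272094726562, 204.83172607421875), (236.17953491210938, 302.21136474609375), 59.4875602722168) [[415.0, 180.0], [676.0, 26.0], [795.0, 230.0], [535.0, 383.0]] 275.67010972251376
194 180 [578.0, -316.0, 193.0] 192 181 [584.0, -317.0, 197.0] 193 181 [584.0, -314.0, 198.0] 194 181 [583.0, -311.0, 199.0] 195 181 [580.0, -311.0, 194.0] 196 181 [582.0, -306.0, 199.0] 191 182 [587.0, -319.0, 196.0] 192 182 [587.0, -316.0, 197.0] 195 182 [584.0, -308.0, 198.0] 196 182 [583.0, -306.0, 196.0] 197 182 [581.0, -305.0, 194.0] 190 183 [590.0, -320.0, 195.0] 191 183 [591.0, -316.0, 198.0] 197 183 [586.0, -301.0, 198.0] 198 183 [584.0, -300.0, 195.0] 190 184 [594.0, -317.0, 198.0] 191 184 [592.0, -317.0, 194.0] 197 184 [588.0, -300.0, 198.0] 198 184 [587.0, -298.0, 197.0] 190 185 [595.0, -318.0, 194.0] 191 185 [597.0, -312.0, 200.0] 197 185 [590.0, -300.0, 194.0] 190 186 [600.0, -314
[... 3114 characters left out ...]
 304 197 [654.0, 47.0, 72.0] 305 197 [651.0, 45.0, 73.0] 306 197 [654.0, 40.0, 68.0] 302 198 [635.0, 61.0, 91.0] 303 198 [632.0, 59.0, 94.0] 304 198 [632.0, 55.0, 92.0] 305 198 [647.0, 46.0, 73.0] 306 198 [648.0, 42.0, 70.0] 305 199 [647.0, 47.0, 69.0] 306 199 [643.0, 44.0, 71.0] 305 200 [643.0, 48.0, 68.0] 306 200 [641.0, 45.0, 68.0] 301 201 [645.0, 62.0, 67.0] 302 201 [642.0, 60.0, 69.0] 305 201 [639.0, 50.0, 67.0] 306 201 [633.0, 48.0, 72.0] 301 202 [636.0, 65.0, 71.0] 305 202 [632.0, 52.0, 70.0] 306 202 [632.0, 49.0, 68.0] 301 203 [637.0, 66.0, 66.0] 302 203 [633.0, 63.0, 69.0] 304 203 [631.0, 57.0, 68.0] 305 203 [625.0, 55.0, 73.0] 306 203 [629.0, 50.0, 67.0] 304 204 [624.0, 59.0, 71.0]
```

View pics/crop1.png

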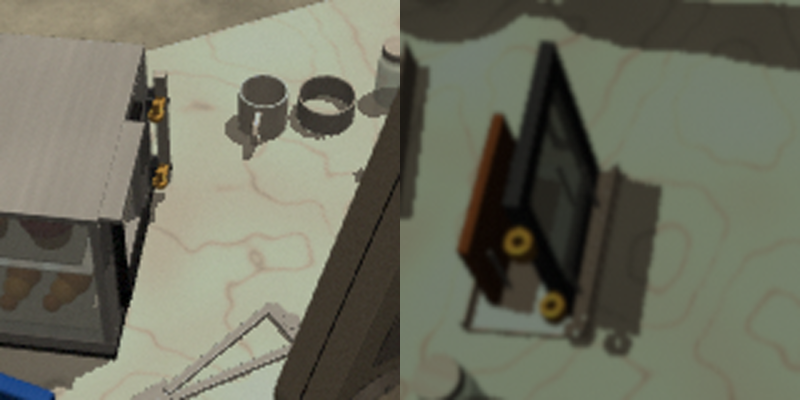

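```bash
cat >> h.py <<'E'
def rows(target,yaw,z=None):
    "shift in the tool's axes (m) and turn (deg) from the present pose to target, tool x at yaw"
    s=telemetry.sense(); R=RM(s["tcp_rot"]); d=R.T@(np.array(target)-s["position"])/1000
    y0=np.degrees(np.arctan2(R[1,0],R[0,0])); t=-((yaw-y0+180)%360-180)
    print("shift",np.round(d,4),"turn",round(t,2),"pos",np.round(s["position"],1),"yaw",round(y0,2),"t",s["time"],"F",np.round(s["wrist_force"],1),"gap",round(s["finger_gap"],3))
E
python3 - <<'E'
from h import *
c=camera("wrist"); s=telemetry.sense(); R=RM(s["tcp_rot"])
print("cam in tool",R.T@(np.array(c["origin"])-s["position"]),"\n",np.round(R.T@RM(c["rotation"]),3),c["fx"])
rows([560,-40,420],229.3+90-0)
rows([560,-40,420],-72.6)
E
```

```text
cam in tool [  -1.37097004  -82.37766044 -162.43464341] 
 [[ 1.    -0.001  0.   ]
 [ 0.     0.947  0.32 ]
 [-0.001 -0.32   0.947]] 346.1831213549283
shift [-0.4193 -0.5224 -0.2091] turn -31.89 pos [ 187.  -596.4  210.9] yaw -72.59 t 1.45 F [-1.  -0.2 -0.6] gap 1.0
shift [-0.4193 -0.5224 -0.2091] turn 0.01 pos [ 187.  -596.4  210.9] yaw -72.59 t 1.45 F [-1.  -0.2 -0.6] gap 1.0
```

Emit:
{"method": "play_rows", "body": {"series": [[-0.028,-0.0345,-0.015,0,100],[-0.028,-0.0345,-0.015,0,100],[-0.028,-0.0345,-0.015,0,100],[-0.028,-0.0345,-0.015,0,100],[-0.028,-0.0345,-0.015,0,100],[-0.028,-0.0345,-0.015,0,100],[-0.028,-0.0345,-0.015,0,100],[-0.028,-0.0345,-0.015,0,100],[-0.028,-0.0345,0,0,100],[-0.028,-0.0345,0,0,100],[-0.028,-0.0345,0,0,100],[-0.028,-0.0345,0,0,100],[-0.028,-0.0345,0,0,100],[-0.028,-0.0345,0,0,100],[-0.028,-0.0345,0,0,100],[-0.028,-0.0345,0,0,100],[0,0,0,-8,100],[0,0,0,-8,100],[0,0,0,-8,100],[0,0,0,-8,100]]}}

```text
time: 3.45
position: [579.7, -3.4, 330.8]
tcp_rot: [0.0, 0.939, -0.344, -0.0]
wrist_force: [0.2, -0.0, 0.1]
finger_gap: 0.999
```

Run:
```python
from h import *
rows([580,-5,330],319.3)
c=camera("wrist"); save(c,"w1.png")
import pickle; pickle.dump(c,open("w1.pkl","wb"))
print(proj(c,[[633,55,220],[633,55,200]]))
P,u,v=pts(c); img=c["image"].astype(int); R,G,B=img[v,u].T
br=(R-B>50)&(R>70)&(np.hypot(P[:,0]-633,P[:,1]-55)<40)
for lo,hi in [(212,226),(195,205),(80,95),(60,75)]:
    m=br&(P[:,2]>lo)&(P[:,2]<hi)
    if m.sum()>2: print(lo,m.sum(),P[m].mean(0),cv2.minEnclosingCircle(P[m][:,:2].astype(np.float32)),u[m].mean(),v[m].mean())
```

```text
shift [0.0012 0.001  0.0008] turn 0.47 pos [579.7  -3.4 330.8] yaw -40.23 t 3.45 F [ 0.2 -0.   0.1] gap 0.999
[[327.63825401  86.73825381]
 [327.27415199  86.35472322]]
212 139 [635.51683632  56.2478671  219.14838657] ((635.3809814453125, 56.203643798828125), 4.954917907714844) 329.10791366906477 83.19424460431655
195 834 [645.85895422  50.32524497 199.43537417] ((644.9189453125, 50.07876968383789), 21.114431381225586) 343.13429256594725 80.31175059952038
60 4 [661.56586375  51.72619392  71.36665083] ((661.622802734375, 51.71051025390625), 3.979823589324951) 346.5 70.5
```

View pics/w1.png

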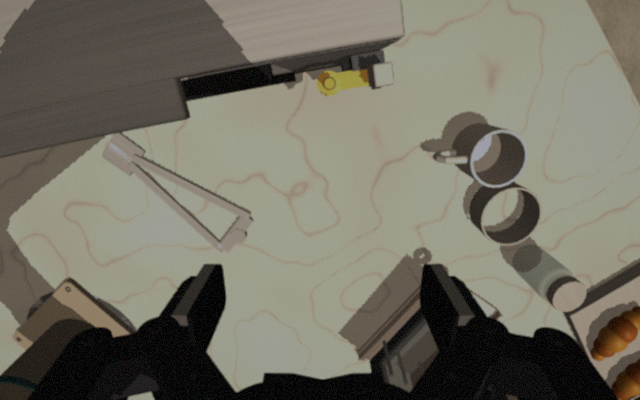

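Emit:
{"method": "play_rows", "body": {"series": [[0.0205,0.0449,0,0,100],[0.0205,0.0449,0,0,100],[0.0205,0.0449,0,0,100],[0.0205,0.0449,0,0,100],[0.0205,0.0449,0,0,100],[0.0205,0.0449,0,0,100],[0.0205,0.0449,0,0,100],[0,0,0,6.9,100],[0,0,0,6.9,100],[0,0,0,6.9,100],[0,0,0,6.9,100],[0,0,0,6.9,100]]}}

```text
time: 4.7
position: [484.0, -336.0, 330.9]
tcp_rot: [-0.0, 0.79, -0.613, -0.0]
wrist_force: [0.3, 0.4, -0.8]
finger_gap: 0.996
```

Run:
```python
from h import *
c=camera("wrist"); save(c,"w2.png")
P,u,v=pts(c); 
m=(abs(P[:,2]-235)<5)&(np.hypot(P[:,0]-486,P[:,1]+336)<130)
r=cv2.minAreaRect(P[m][:,:2].astype(np.float32)); print(m.sum(),r,P[m].mean(0))
img=c["image"].astype(int); R,G,B=img[v,u].T
br=(R-B>50)&(R>70)&(np.hypot(P[:,0]-592,P[:,1]+308)<30)
for lo,hi in [(180,205),(60,75)]:
    k=br&(P[:,2]>lo)&(P[:,2]<hi)
    if k.sum()>2: print(lo,k.sum(),P[k].mean(0),cv2.minEnclosingCircle(P[k][:,:2].astype(np.float32)))
(vx,vy,x0,y0)=cv2.fitLine(P[m][:,:2].astype(np.float32),cv2.DIST_HUBER,0,.1,.1)[:,0]; print(np.degrees(np.arctan2(vy,vx)))
rows([486.5,-336,207],-74.7)
```

```text
4654 ((485.183349609375, -335.98834228515625), (188.7274627685547, 15.602182388305664), 15.137876510620117) [ 495.42221186 -333.33483604  234.44035995]
180 747 [ 590.38958077 -307.64456818  196.11027524] ((590.0425415039062, -307.832275390625), 13.660287857055664)
60 93 [ 598.58258116 -305.96126875   66.05918515] ((592.06640625, -305.8153381347656), 12.117377281188965)
15.007979
shift [ 0.0007 -0.0024  0.1239] turn -1.01 pos [ 484.  -335.9  330.9] yaw -75.71 t 4.75 F [ 0.2 -0.4  0.6] gap 0.998
```

View pics/w2.png

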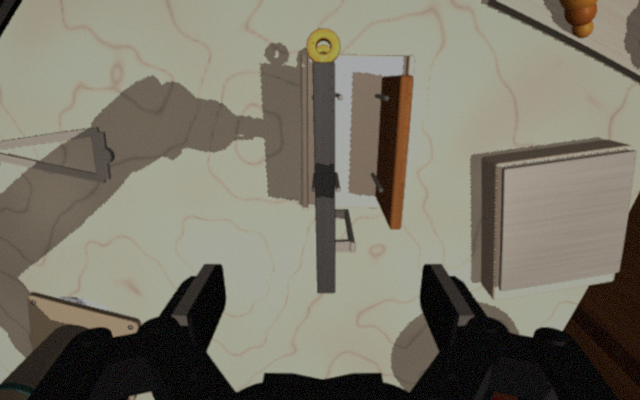

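Emit:
{"method": "play_rows", "body": {"series": [[0,-0.0013,0.03,-0.8,100],[0,0,0.03,0,100],[0,0,0.03,0,100],[0,0,0.02,0,100],[0,0,0.014,0,100],[0,0,0,0,60],[0,0,0,0,30],[0,0,0,0,0],[0,0,0,0,0],[0,0,0,0,0],[0,0,0,0,0],[0,0,0,0,0],[0,0,0,0,0],[0,0,0,0,0],[0,0,0,0,0]], "squeeze": 80}}

```text
time: 6.25
position: [486.2, -336.3, 208.5]
tcp_rot: [0.0, 0.797, -0.604, 0.002]
wrist_force: [0.2, -0.9, 5.6]
finger_gap: 0.153
```

Emit:
{"method": "play_rows", "body": {"series": [[0,0,-0.005,0,0],[0,0,-0.01,0,0],[0,0,-0.015,0,0],[0,0,-0.02,0,0],[0,0,-0.02,0,0],[0,0,-0.02,0,0],[0,0,-0.02,0,0],[0,0,-0.02,0,0],[0,0,-0.01,0,0],[0,0,0,0,0],[0,0,0,0,0]]}}

```text
time: 7.35
position: [485.1, -335.2, 346.3]
tcp_rot: [-0.0, 0.797, -0.604, -0.001]
wrist_force: [-0.5, 0.0, -5.4]
finger_gap: 0.151
```

```bash
cat >> h.py <<'E'
def knuck(c,zt):
    "brass ring of upper knuckle, top at zt"
    P,u,v=pts(c); s=telemetry.sense(); R=RM(s["tcp_rot"]); e=s["position"]-109*R[:,1]
    img=c["image"].astype(int); r,g,b=img[v,u].T
    k=(r-b>50)&(r>70)&(np.hypot(P[:,0]-e[0],P[:,1]-e[1])<25)&(abs(P[:,2]-zt)<6)
    cc,rad=cv2.minEnclosingCircle(P[k][:,:2].astype(np.float32))
    print("knuckle",k.sum(),np.round(P[k].mean(0),2),np.round(cc,2),round(rad,1),"in tool",np.round(R.T@(np.r_[cc,zt]-s["position"]),2),"zpct",np.percentile(P[k][:,2],[10,50,90]))
def rail(c,zt):
    P,u,v=pts(c); s=telemetry.sense()
    m=(abs(P[:,2]-zt)<6)&(np.hypot(*(P[:,:2]-s["position"][:2]).T)<120)&(v<260)&(abs(u-323)<40)
    r=cv2.minAreaRect(P[m][:,:2].astype(np.float32)); f=np.polyfit(np.hypot(*(P[m][:,:2]-s["position"][:2]).T),P[m][:,2],1)
    print("rail",m.sum(),r,"slope deg",np.degrees(f[0]),"z at grip",f[1])
E
python3 - <<'E'
from h import *
c=camera("wrist"); save(c,"w3.png"); s=telemetry.sense(); zt=s["position"][2]+26.5
rows([560,-30,300],0); print(s["tcp_rot"],s["wrist_force"],s["wrist_torque"]); knuck(c,zt-37.5-0); rail(c,zt)
E
```

```text
shift [-0.2731 -0.155   0.046 ] turn -74.29 pos [ 484.8 -334.9  345.6] yaw -74.29 t 7.4 F [-0.6 -0.4 -5.2] gap 0.153
[-1.24913264e-04  7.97101381e-01 -6.03844155e-01 -1.26846562e-03] [-0.6496194  -0.35292848 -5.20303118] [-0.014864    0.04616539 -0.02046649]
knuckle 1996 [ 588.86 -305.33  333.25] [ 588.75 -305.48] 13.7 in tool [  -0.2  -108.03   10.86] zpct [332.21707505 333.27163616 334.2541618 ]
rail 8495 ((533.18310546875, -320.5748596191406), (86.9107894897461, 26.254745483398438), 15.447356224060059) slope deg -0.6254002859272791 z at grip 372.44341913110816
```

Emit:
{"method": "play_rows", "body": {"series": [[-0.011,-0.005,0,0,0],[-0.022,-0.0102,0,0,0],[-0.022,-0.0102,0,0,0],[-0.022,-0.0102,0,0,0],[-0.022,-0.0102,0,0,0],[-0.022,-0.0102,0,0,0],[-0.022,-0.0102,0,0,0],[-0.022,-0.0102,0,0,0],[-0.022,-0.0102,0,0,0],[-0.022,-0.0102,0,0,0],[-0.022,-0.0102,0,0,0],[-0.011,-0.005,0,0,0],[0,0,0,-3,0],[0,0,0,-6,0],[0,0,0,-6,0],[0,0,0,-6,0],[0,0,0,-6,0],[0,0,0,-5,0],[0,0,0,-2,0],[0,0,0,0,0]]}}

```text
time: 9.4
position: [527.1, -72.1, 346.3]
tcp_rot: [0.0, 0.939, -0.345, -0.001]
wrist_force: [0.4, -1.4, -5.9]
finger_gap: 0.151
```

Run:
```python
from h import *
c=camera("wrist"); s=telemetry.sense(); zt=s["position"][2]+26.5
rows([527,-72,269],-40.23); knuck(c,zt-38); rail(c,zt); print(np.round(s["tcp_rot"],4))
```

```text
shift [-0.0002  0.      0.0774] turn -0.11 pos [527.2 -72.1 346.4] yaw -40.34 t 9.45 F [-0.2  0.2 -4.9] gap 0.156
knuckle 2028 [597.01  11.16 333.33] [597.    11.05] 13.8 in tool [  -0.63 -108.55   11.43] zpct [332.31052578 333.36983247 334.36250696]
rail 8517 ((559.4505615234375, -32.64424133300781), (86.82508850097656, 26.28653335571289), 49.37242889404297) slope deg -0.6877823951075462 z at grip 372.5845670101962
[ 1.000e-04  9.387e-01 -3.448e-01 -5.000e-04]
```

Emit:
{"method": "play_rows", "body": {"series": [[0,0,0.01,0,0],[0,0,0.02,0,0],[0,0,0.02,0,0],[0,0,0.017,0,0],[0,0,0.01,0,0],[0,0,0,0,0],[0,-0.006,0,0,0],[0,-0.01,0,0,0],[0,-0.01,0,0,0],[0,-0.01,0,0,0],[0,-0.009,0,0,0],[0,-0.007,0,0,0],[0,-0.0045,0,0,0],[0,-0.003,0,0,0],[0,0,0,0,0],[0,0,0,0,0]]}}

```text
time: 11.05
position: [566.0, -27.0, 269.9]
tcp_rot: [0.0, 0.939, -0.345, -0.0]
wrist_force: [-0.4, 0.0, -5.2]
finger_gap: 0.148
```

Run:
```python
from h import *
c=camera("wrist"); save(c,"w4.png"); s=telemetry.sense(); zt=s["position"][2]+26.5
rows([565.6,-27,269],-40.3); knuck(c,zt-38); print(np.round(s["wrist_torque"],3))
i=c["image"][0:130,240:400]; cc=camera("side"); save(cc,"s4.png"); j=cc["image"][130:290,240:400]
cv2.imwrite("pics/crop4.png",np.hstack([cv2.resize(i,(400,400),interpolation=cv2.INTER_CUBIC),cv2.resize(j,(400,400),interpolation=cv2.INTER_CUBIC)])[:,:,::-1])
```

```text
shift [-0.0003  0.0001  0.0009] turn -0.01 pos [565.9 -27.1 269.9] yaw -40.31 t 11.1 F [ 0.6 -0.4 -4.8] gap 0.153
knuckle 2028 [635.85  56.22 256.65] [635.8   55.83] 14.0 in tool [  -0.32 -108.43   11.45] zpct [255.6316583  256.69732849 257.63454529]
[-0.018 -0.021 -0.004]
```

View pics/crop4.png

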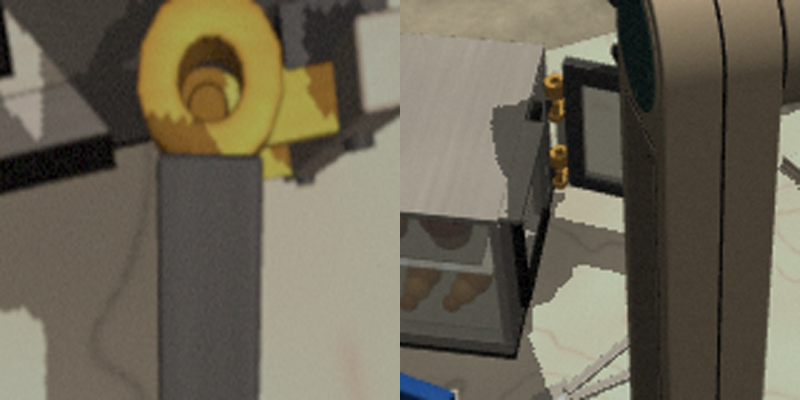

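Run:
```python
from h import *
c=camera("wrist"); 
print(proj(c,[[635.4,56.2,220],[635.8,55.83,256.7],[634.4,56.2,220],[635.4,55.2,220]]))
i=c["image"]; g=cv2.cvtColor(i,cv2.COLOR_RGB2GRAY)
k=cv2.resize(g[10:55,300:350],None,fx=1,fy=1)
P,u,v=pts(c); m=(abs(P[:,2]-220)<4)&(np.hypot(P[:,0]-635.4,P[:,1]-56.2)<8); print(m.sum(),P[m].mean(0),u[m].mean(),v[m].mean(),cv2.minEnclosingCircle(P[m][:,:2].astype(np.float32)))
cv2.imwrite("pics/crop5.png",cv2.resize(i[0:64,292:356],(640,640),interpolation=cv2.INTER_CUBIC)[:600,:,::-1])
```

```text
[[322.69628077  34.94920711]
 [323.9559903   25.04607937]
 [321.35232628  36.16286238]
 [323.83689808  36.37840062]]
158 [636.45338814  57.19933573 219.25757119] 322.96835443037975 32.41139240506329 ((636.2067260742188, 56.88542175292969), 4.656599044799805)
```

View pics/crop5.png

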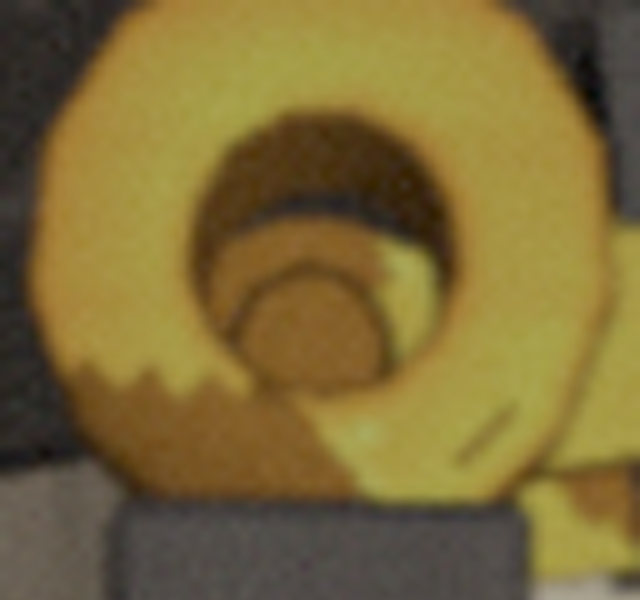

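Run:
```python
from h import *
import pickle
w=pickle.load(open("w1.pkl","rb"))
for n,c in [("w1",w),("now",camera("wrist"))]:
    P,u,v=pts(c); R=RM(c["rotation"]); tx=R[:,0]; ty=np.cross([0,0,-1.],tx)
    for nm,z0 in [("table",0),("roof",276)]:
        m=(abs(P[:,2]-z0)<4)&(v<240)
        if m.sum()<300: continue
        A=np.c_[P[m]@tx,P[m]@ty,np.ones(m.sum())]; f=np.linalg.lstsq(A,P[m][:,2],rcond=None)[0]
        print(n,nm,m.sum(),"slope deg along tool x,y",np.degrees(f[:2]),np.median(P[m][:,2]))
# rail in present frame along ty and tx
s=telemetry.sense(); q=P-s["position"]; a=q@ty; b=q@tx
m=(abs(P[:,2]-(s["position"][2]+26))<6)&(abs(b)<7)&(a>-92)&(a<-20)
f=np.linalg.lstsq(np.c_[b[m],a[m],np.ones(m.sum())],P[m][:,2],rcond=None)[0]; print("rail",m.sum(),np.degrees(f[:2]),f[2])
```

```text
w1 table 97189 slope deg along tool x,y [0.02546817 0.03919863] -0.481555157977823
w1 roof 37757 slope deg along tool x,y [-0.00541337 -0.08390958] 275.35300315145355
now table 104552 slope deg along tool x,y [0.02603704 0.03789004] -0.5124096604879185
now roof 10536 slope deg along tool x,y [-0.42701994 -0.25975387] 275.2793352946105
rail 6217 [0.05336586 0.28598414] 295.8680670216169
```

Emit:
{"method": "play_rows", "body": {"series": [[-0.0002,-0.0015,0,0,0],[0,0,0.003,0,0],[0,0,0.004,0,0],[0,0,0.004,0,0],[0,0,0.002,0,0],[0,0,0.0005,0,0],[0,0,0.0005,0,0],[0,0,0.0005,0,0],[0,0,0.0005,0,0],[0,0,0.0005,0,0],[0,0,0.0005,0,0],[0,0,0.0005,0,0],[0,0,0.0005,0,0]]}}

```text
time: 12.55
position: [567.0, -25.6, 252.9]
tcp_rot: [0.0, 0.939, -0.344, 0.0]
wrist_force: [-0.6, 0.2, -4.6]
finger_gap: 0.15
```

Run:
```python
from h import *
rows([565.6,-27,234.3],-40.3); print(telemetry.sense()["wrist_torque"])
```

```text
shift [-0.0001  0.002   0.0186] turn 0.0 pos [567.  -25.6 252.9] yaw -40.3 t 12.55 F [-0.6  0.2 -4.6] gap 0.15
[-0.02471855  0.01308363  0.02267956]
```

Emit:
{"method": "play_rows", "body": {"series": [[0,0,0.0005,0,0],[0,0,0.0005,0,0],[0,0,0.0005,0,0],[0,0,0.0005,0,0],[0,0,0.0005,0,0],[0,0,0.0005,0,0],[0,0,0.0005,0,0],[0,0,0.0005,0,0]]}}

```text
time: 13.35
position: [566.9, -25.6, 248.9]
tcp_rot: [0.0, 0.939, -0.344, -0.0]
wrist_force: [-0.2, -0.1, -5.3]
finger_gap: 0.155
```

Run:
```python
from h import *
rows([565.6,-27,234.3],-40.3); print(telemetry.sense()["wrist_torque"])
c=camera("wrist");cv2.imwrite("pics/crop6.png",cv2.resize(c["image"][0:64,292:356],(500,500),interpolation=cv2.INTER_CUBIC)[:,:,::-1])
```

```text
shift [-0.0001  0.002   0.0146] turn 0.0 pos [566.9 -25.6 248.9] yaw -40.3 t 13.35 F [-0.2 -0.1 -5.3] gap 0.155
[-0.08358548  0.09615977  0.02215819]
```

View pics/crop6.png

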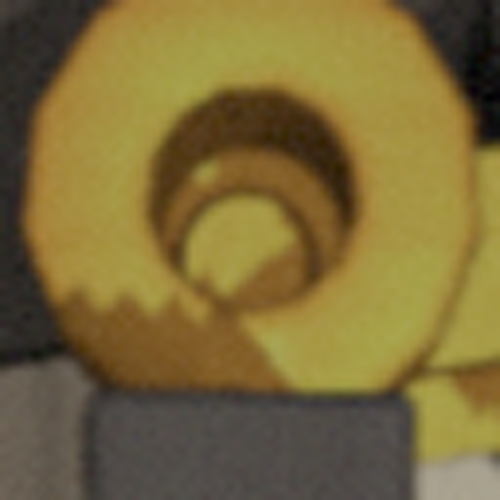

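Emit:
{"method": "play_rows", "body": {"series": [[0,0,0.0007,0,0],[0,0,0.0007,0,0],[0,0,0.0007,0,0],[0,0,0.0007,0,0],[0,0,0.0007,0,0],[0,0,0.0007,0,0],[0,0,0.0008,0,0]]}}

```text
time: 14.1
position: [566.9, -25.6, 243.9]
tcp_rot: [0.0, 0.939, -0.344, -0.0]
wrist_force: [-1.2, -0.0, -4.0]
finger_gap: 0.15
```

Run:
```python
from h import *
rows([565.6,-27,234.3],-40.3); print(telemetry.sense()["wrist_torque"])
```

```text
shift [-0.0001  0.0019  0.0096] turn 0.0 pos [566.9 -25.6 243.9] yaw -40.3 t 14.1 F [-1.2 -0.  -4. ] gap 0.15
[-0.2146375   0.21069726  0.01148928]
```

Emit:
{"method": "play_rows", "body": {"series": [[0,0.0004,0,0,0],[0,0,0,0,0],[0,0,0,0,0]]}}

```text
time: 14.4
position: [566.8, -25.7, 243.8]
tcp_rot: [-0.0, 0.939, -0.344, 0.0]
wrist_force: [-0.0, 0.1, -5.6]
finger_gap: 0.149
```

Run:
```python
from h import *
rows([565.6,-27,234.3],-40.3); print(telemetry.sense()["wrist_torque"])
```

```text
shift [-0.0001  0.0018  0.0095] turn 0.01 pos [566.8 -25.7 243.8] yaw -40.29 t 14.4 F [-0.   0.1 -5.6] gap 0.149
[-0.03035159  0.04219038 -0.0366685 ]
```

Relieved. Continue down in small steps.

Emit:
{"method": "play_rows", "body": {"series": [[0,0,0.0007,0,0],[0,0,0.0007,0,0],[0,0,0.0007,0,0],[0,0,0.0007,0,0],[0,0,0.0007,0,0],[0,0,0.0007,0,0],[0,0,0.0008,0,0],[0,0,0.0005,0,0],[0,0,0.0005,0,0],[0,0,0.0005,0,0]]}}

```text
time: 15.4
position: [566.7, -25.8, 237.4]
tcp_rot: [-0.0, 0.939, -0.344, 0.0]
wrist_force: [0.1, 0.5, -5.9]
finger_gap: 0.153
```

Run:
```python
from h import *
rows([565.6,-27,234.3],-40.3); print(telemetry.sense()["wrist_torque"])
```

```text
shift [-0.0001  0.0016  0.0031] turn 0.01 pos [566.7 -25.8 237.4] yaw -40.29 t 15.4 F [ 0.1  0.5 -5.9] gap 0.153
[-0.04239296  0.05680134  0.01837918]
```

Emit:
{"method": "play_rows", "body": {"series": [[0,0,0.0003,0,0],[0,0,0.0003,0,0],[0,0,0.0003,0,0],[0,0,0.0003,0,0],[0,0,0.0003,0,0],[0,0,0.0003,0,0]]}}

```text
time: 16.0
position: [566.7, -25.8, 235.6]
tcp_rot: [-0.0, 0.939, -0.344, 0.0]
wrist_force: [0.5, 0.3, -6.1]
finger_gap: 0.149
```

Run:
```python
from h import *
rows([565.6,-27,234.3],-40.3); print(telemetry.sense()["wrist_torque"])
```

```text
shift [-0.0001  0.0016  0.0013] turn 0.01 pos [566.7 -25.8 235.6] yaw -40.29 t 16.0 F [ 0.5  0.3 -6.1] gap 0.149
[-0.05960486 -0.0047476  -0.01433245]
```

Emit:
{"method": "play_rows", "body": {"series": [[0,0,0.0002,0,0],[0,0,0.0002,0,0],[0,0,0.0002,0,0],[0,0,0.0002,0,0],[0,0,0,0,0]]}}

```text
time: 16.5
position: [566.7, -25.8, 234.8]
tcp_rot: [0.0, 0.939, -0.344, 0.0]
wrist_force: [-0.0, -0.4, -4.8]
finger_gap: 0.152
```

Run:
```python
from h import *
rows([565.6,-27,234.3],-40.3); print(telemetry.sense()["wrist_torque"])
c=camera("wrist"); s=telemetry.sense(); knuck(c,222)
```

```text
shift [-0.0001  0.0016  0.0005] turn 0.01 pos [566.7 -25.8 234.8] yaw -40.29 t 16.5 F [-0.  -0.4 -4.8] gap 0.152
[ 0.001613    0.06212876 -0.007852  ]
knuckle 2379 [636.45  57.26 221.5 ] [636.12  56.83] 13.9 in tool [  -0.48 -107.95   12.78] zpct [219.39669737 221.80846774 222.8684502 ]
```

Emit:
{"method": "play_rows", "body": {"series": [[0,0,0.0002,0,0],[0,0,0.0002,0,0],[0,0,0.0002,0,0],[0,0,0,0,0]]}}

```text
time: 16.95
position: [566.7, -25.8, 234.2]
tcp_rot: [0.0, 0.939, -0.344, -0.0]
wrist_force: [0.8, 0.1, -4.7]
finger_gap: 0.15
```

Run:
```python
from h import *
rows([565.6,-27,234.3],-40.3); print(telemetry.sense()["wrist_torque"])
```

```text
shift [-0.0001  0.0016 -0.0001] turn 0.01 pos [566.7 -25.8 234.2] yaw -40.29 t 16.95 F [ 0.8  0.1 -4.7] gap 0.15
[-0.03944035  0.0225656   0.04228299]
```

Emit:
{"method": "play_rows", "body": {"series": [[0,0,0.0002,0,0],[0,0,0.0002,0,0],[0,0,0.0002,0,0],[0,0,0,0,0]]}}

```text
time: 17.35
position: [566.7, -25.9, 233.7]
tcp_rot: [0.0, 0.939, -0.344, 0.0]
wrist_force: [0.3, -0.6, -4.6]
finger_gap: 0.151
```

Run:
```python
from h import *
rows([565.6,-27,234.3],-40.3); print(telemetry.sense()["wrist_torque"])
```

```text
shift [-0.0001  0.0016 -0.0006] turn 0.01 pos [566.7 -25.9 233.7] yaw -40.29 t 17.35 F [ 0.3 -0.6 -4.6] gap 0.151
[-0.02968209  0.08238923 -0.02076758]
```

Emit:
{"method": "play_rows", "body": {"series": [[0,0,0.0002,0,0],[0,0,0.0002,0,0],[0,0,0.0002,0,0],[0,0,0,0,0]]}}

```text
time: 17.75
position: [566.8, -26.0, 233.5]
tcp_rot: [0.0, 0.939, -0.344, 0.0]
wrist_force: [-1.6, -0.8, -1.2]
finger_gap: 0.154
```

Run:
```python
from h import *
rows([565.6,-27,234.3],-40.3); print(telemetry.sense()["wrist_torque"])
c=camera("wrist"); knuck(c,222);rail(c,260)
```

```text
shift [-0.0003  0.0015 -0.0008] turn 0.0 pos [566.8 -26.  233.5] yaw -40.3 t 17.75 F [-1.6 -0.8 -1.2] gap 0.154
[-0.21379191  0.32347784  0.03828547]
knuckle 2386 [636.46  57.11 220.84] [636.75  57.07] 14.0 in tool [  -0.43 -108.59   11.51] zpct [219.31957279 221.03024936 222.05621789]
rail 8539 ((599.030517578125, 13.369808197021484), (86.97500610351562, 26.223989486694336), 49.42278289794922) slope deg -0.3494958392059307 z at grip 259.76338719413286
```

Emit:
{"method": "play_rows", "body": {"series": [[0,0,0,0,0],[0,0,0,0,0],[0,0,0,0,0],[0,0,0,0,0],[0,0,0,0,0]], "squeeze": 20}}

```text
time: 18.3
position: [566.9, -26.1, 233.4]
tcp_rot: [0.0, 0.939, -0.344, 0.0]
wrist_force: [-2.3, -1.2, 2.1]
finger_gap: 0.148
```

Run:
```python
from h import *
rows([565.6,-27,234.3],-40.3); print(telemetry.sense()["wrist_torque"])
```

```text
shift [-0.0003  0.0015 -0.0009] turn -0.0 pos [566.9 -26.1 233.4] yaw -40.3 t 18.3 F [-2.3 -1.2  2.1] gap 0.148
[-0.36919592  0.51137606  0.05417278]
```

Emit:
{"method": "play_rows", "body": {"series": [[0,0,0,0,13],[0,0,0,0,14],[0,0,0,0,15],[0,0,0,0,15],[0,0,0,0,15.5],[0,0,0,0,15.5],[0,0,0,0,16],[0,0,0,0,16],[0,0,0,0,16.5],[0,0,0,0,16.5],[0,0,0,0,17],[0,0,0,0,17]]}}

```text
time: 19.5
position: [566.8, -26.0, 233.1]
tcp_rot: [0.0, 0.939, -0.344, 0.0]
wrist_force: [-3.1, -3.0, 4.3]
finger_gap: 0.171
```

Run:
```python
from h import *
rows([565.6,-27,234.3],-40.3); print(telemetry.sense()["wrist_torque"])
c=camera("wrist"); knuck(c,222);rail(c,260)
```

```text
shift [-0.0002  0.0015 -0.0012] turn 0.0 pos [566.8 -26.  233.1] yaw -40.3 t 19.5 F [-3.1 -3.   4.3] gap 0.171
[-0.72293023  0.69230102  0.02095801]
knuckle 2391 [636.44  57.11 220.74] [636.37  56.98] 13.9 in tool [  -0.57 -108.27   11.13] zpct [219.31177267 220.87200821 221.94222605]
rail 8599 ((599.7870483398438, 12.89840316772461), (86.84593200683594, 27.89076805114746), 48.026466369628906) slope deg -0.3063600959876645 z at grip 259.60754252992996
```

Emit:
{"method": "play_rows", "body": {"series": [[0,0.0002,-0.0002,0,17],[0,0.0002,-0.0001,0,17],[0,0,0,0,17.5],[0,0,0,0,17.5],[0,0,0,0,18],[0,0,0,0,18],[0,0,0,0,18.5],[0,0,0,0,18.5],[0,0,0,0,19],[0,0,0,0,19]]}}

```text
time: 20.55
position: [566.7, -25.6, 233.2]
tcp_rot: [-0.001, 0.939, -0.344, -0.0]
wrist_force: [0.6, -0.9, 0.2]
finger_gap: 0.191
```

Run:
```python
from h import *
rows([565.6,-27,234.3],-40.3); print(telemetry.sense()["wrist_torque"])
c=camera("wrist"); knuck(c,222);rail(c,260)
```

```text
shift [ 0.0001  0.0018 -0.0011] turn 0.03 pos [566.7 -25.6 233.2] yaw -40.27 t 20.55 F [ 0.6 -0.9  0.2] gap 0.191
[ 0.02075305  0.00883383 -0.04566663]
knuckle 2608 [634.99  55.45 220.94] [634.49  54.91] 14.1 in tool [  -0.32 -105.31   11.35] zpct [219.4508958  221.06982028 222.18648497]
rail 8150 ((596.5530395507812, 12.437679290771484), (85.13813018798828, 29.452375411987305), 50.88620376586914) slope deg 0.6474090256230465 z at grip 257.8741024046838
```

Emit:
{"method": "play_rows", "body": {"series": [[0,0,0,0,25],[0,0,0,0,35],[0,0,0,0,50],[0,0,0,0,50],[0,0,-0.005,0,50],[0,0,-0.02,0,50],[0,0,-0.03,0,50],[0,0,-0.03,0,50],[0,0,-0.02,0,50],[0,0,0,0,50]]}}

```text
time: 21.6
position: [568.5, -26.4, 342.7]
tcp_rot: [-0.001, 0.939, -0.344, 0.004]
wrist_force: [1.0, -0.5, 0.9]
finger_gap: 0.496
```

Run:
```python
from h import *
rows([566,-26,338],-40.3)
c=camera("wrist"); save(c,"w7.png"); P,u,v=pts(c); 
m=(P[:,2]>250)&(P[:,2]<266)&(np.hypot(P[:,0]-566,P[:,1]+26)<110)&(v<290)
r=cv2.minAreaRect(P[m][:,:2].astype(np.float32)); print(r,cv2.boxPoints(r))
a=P[m][:,:2]@np.array([-.647,-.762]); print(np.polyfit(a,P[m][:,2],1)*57.3)
img=c["image"].astype(int); R,G,B=img[v,u].T
k=(R-B>50)&(R>70)&(np.hypot(P[:,0]-636,P[:,1]-56)<22)&(abs(P[:,2]-222)<6); print(k.sum(),P[k].mean(0),cv2.minEnclosingCircle(P[k][:,:2].astype(np.float32)))
```

```text
shift [-0.0022  0.0013  0.0047] turn 0.01 pos [568.5 -26.4 342.7] yaw -40.29 t 21.6 F [ 1.  -0.5  0.9] gap 0.496
((568.8195190429688, -22.022872924804688), (173.0765838623047, 16.137325286865234), 49.498191833496094) [[506.48     -82.58496 ]
 [518.7506   -93.065704]
 [631.15906   38.539215]
 [618.8884    49.01996 ]]
[-1.13875182e+00  1.43469079e+04]
972 [634.94046472  55.07474633 220.92252724] ((634.7963256835938, 54.90652084350586), 14.034709930419922)
```

View pics/w7.png

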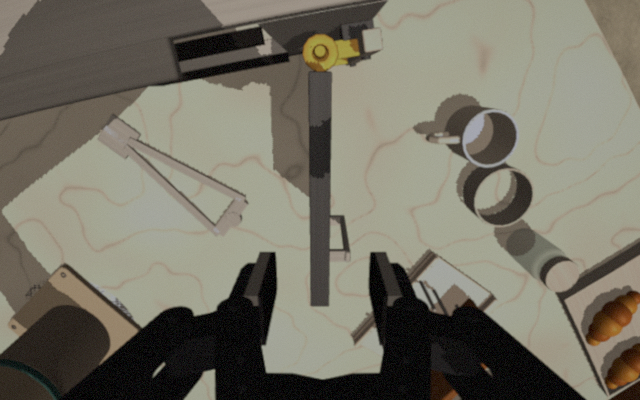

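Emit:
{"method": "play_rows", "body": {"series": [[0.0095,-0.013,0,0,20],[0.0095,-0.013,0,0,0],[0.0095,-0.0132,0,0,0],[0,0,0,-8,0],[0,0,0,-8,0],[0,0,0,-8,0],[0,0,0,-8,0],[0,0,0,-8,0],[0,0,0,-8,0],[0,0,0,-8,0],[0,0,0,-8,0],[0,0,0,-8,0],[0,0,0,-8,0],[0,0,0,-8,0],[0,0,0,-1.8,0],[0,0,0,0,0]]}}

```text
time: 23.25
position: [612.8, -14.6, 336.4]
tcp_rot: [-0.001, 0.908, 0.419, -0.001]
wrist_force: [0.6, -0.4, -0.6]
finger_gap: -0.0
```

Run:
```python
from h import *
rows([615.6,-14.9,244],49.5); print(telemetry.sense()["joint_pos"])
c=camera("wrist"); save(c,"w8.png")
```

```text
shift [0.0017 0.0026 0.0924] turn -0.0 pos [612.8 -14.6 336.4] yaw 49.5 t 23.25 F [ 0.6 -0.4 -0.6] gap -0.0
[-1.29200044e-01  2.22140097e-01  1.63770199e-01  1.51549494e+00
  4.88639249e-05  5.77738154e-01]
```

View pics/w8.png

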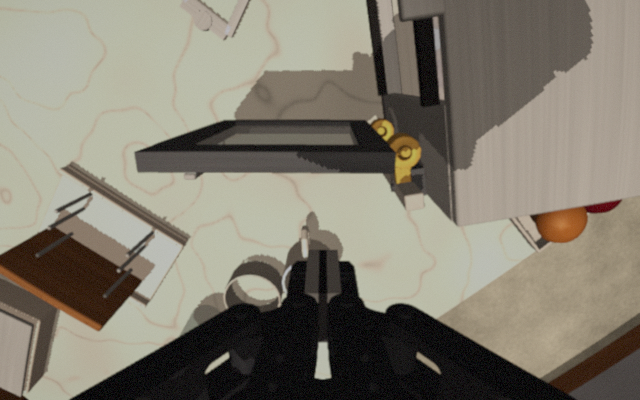

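Emit:
{"method": "play_rows", "body": {"series": [[0.0017,0.0026,0.02,0,0],[0,0,0.03,0,0],[0,0,0.025,0,0],[0,0,0.0174,0,0],[0,-0.003,0,0,0],[0,-0.003,0,0,0],[0,-0.002,0,0,0],[0,-0.002,0,0,0],[0,-0.002,0,0,0],[-0.0005,-0.0018,0,1.5,0],[-0.0008,-0.0024,0,2,0],[-0.0008,-0.0024,0,2,0],[-0.0008,-0.0024,0,2,0],[-0.0008,-0.0024,0,2,0],[-0.0008,-0.0024,0,2,0],[0,0,0,0,0]]}}

```text
time: 24.9
position: [594.4, -0.5, 246.2]
tcp_rot: [0.0, 0.946, 0.325, 0.0]
wrist_force: [0.0, -0.0, -0.2]
finger_gap: -0.0
```

```bash
cat >> h.py <<'E'
def door(c):
    P,u,v=pts(c); s=telemetry.sense(); d=np.hypot(P[:,0]-636,P[:,1]-57)
    I=c["image"].astype(int)[v,u]
    m=(P[:,2]>250)&(P[:,2]<263.5)&(d<215)&(d>10)&(I.max(1)<110)&((P[:,0]-636)*.509+(P[:,1]-57)*.861<14)&(v<245)
    r=cv2.minAreaRect(P[m][:,:2].astype(np.float32)); (vx,vy,x0,y0)=cv2.fitLine(P[m][:,:2].astype(np.float32),cv2.DIST_HUBER,0,.1,.1)[:,0]
    print("door line deg",np.degrees(np.arctan2(vy,vx)),m.sum(),r)
    R=RM(s["tcp_rot"]); print("hinge in tool",np.round(R.T@(np.array([636,57,244])-s["position"]),1))
E
python3 - <<'E'
from h import *
rows([615.6,-14.9,244],49.5); door(camera("wrist"))
E
```

```text
shift [0.0078 0.0244 0.0022] turn -11.53 pos [ 5.944e+02 -5.000e-01  2.462e+02] yaw 37.97 t 24.9 F [ 0.  -0.  -0.2] gap -0.0
door line deg -76.721886 5760 ((593.6735229492188, 44.58584976196289), (140.8007354736328, 72.29039001464844), 88.2203369140625)
hinge in tool [ 68.1 -19.9   2.2]
```

Emit:
{"method": "play_rows", "body": {"series": [[-0.0009,-0.003,0,2.5,0],[-0.0009,-0.003,0,2.5,0],[-0.0009,-0.003,0,2.5,0],[-0.0009,-0.003,0,2.5,0],[-0.0009,-0.003,0,2.5,0],[-0.0009,-0.003,0,2.5,0],[-0.0009,-0.003,0,2.5,0],[-0.0009,-0.003,0,2.5,0]]}}

```text
time: 25.75
position: [576.8, 16.7, 246.0]
tcp_rot: [0.0, 0.988, 0.156, 0.0]
wrist_force: [0.5, 0.6, -0.1]
finger_gap: 0.003
```

```bash
python3 - <<'E'
s=open("h.py").read(); i=s.index("def door")
s=s[:i]+'''def door(c):
    P,u,v=pts(c); s=telemetry.sense(); q=P[:,:2]-[636,57]; d=np.hypot(*q.T)
    m=(P[:,2]>253)&(P[:,2]<263)&(d<205)&(d>60)
    h,e=np.histogram(np.degrees(np.arctan2(q[m,1],q[m,0]))%360,bins=np.arange(140,250,1)); o=np.argsort(h)[::-1][:7]
    print("door angle bins",sorted(zip(e[o].tolist(),h[o].tolist())))
    R=RM(s["tcp_rot"]); print("hinge in tool",np.round(R.T@(np.array([636,57,244])-s["position"]),1))
'''
open("h.py","w").write(s)
E
python3 - <<'E'
from h import *
rows([615.6,-14.9,244],149.5-180); door(camera("wrist"))
E
```

```text
shift [0.0272 0.042  0.002 ] turn 48.41 pos [576.8  16.7 246. ] yaw 17.91 t 25.75 F [ 0.5  0.6 -0.1] gap 0.003
door angle bins [(140, 251), (141, 261), (142, 226), (143, 157), (144, 34), (225, 75), (231, 72)]
hinge in tool [ 68.9 -19.8   2. ]
```

Run:
```python
from h import *
c=camera("wrist"); d=camera("scene"); cv2.imwrite("pics/w9.png",np.hstack([cv2.resize(c["image"],(400,300)),cv2.resize(d["image"][150:300,220:420],(400,300),interpolation=cv2.INTER_CUBIC)])[:,:,::-1])
P,u,v=pts(c); 
for uv in [(150,250),(200,200),(250,180),(300,160),(330,140)]:
    k=(u==uv[0])&(v==uv[1]); print(uv,P[k])
```

```text
(150, 250) [[ 3.95690553e+02 -1.76781998e+02  9.17230196e-03]]
(200, 200) [[447.02001976 -85.98316135  -1.08369519]]
(250, 180) [[ 5.01442333e+02 -4.08329243e+01 -4.10661999e-01]]
(300, 160) [[ 5.52900796e+02  2.04847988e+00 -1.39570003e-03]]
(330, 140) [[579.79480172  35.85474512  -1.08712259]]
```

View pics/w9.png

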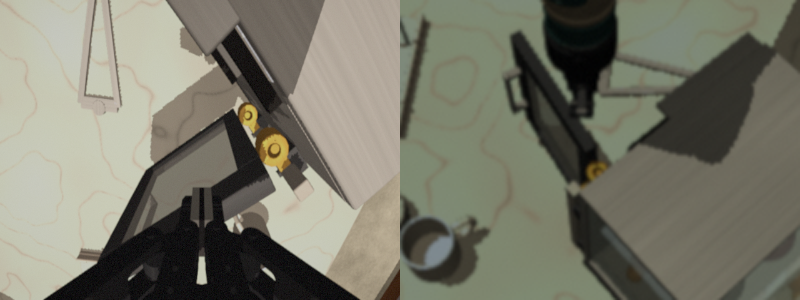

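Run:
```python
from h import *
c=camera("wrist"); s=telemetry.sense(); print(s["position"],s["tcp_rot"],s["time"])
P,u,v=pts(c); q=P[:,:2]-[636,57]; d=np.hypot(*q.T); a=np.degrees(np.arctan2(q[:,1],q[:,0]))%360
for lo,hi in [(225,245),(245,252),(252,258),(258,264),(264,300)]:
  for r0,r1 in [(20,40),(40,60),(60,80),(80,120),(120,200)]:
    m=(P[:,2]>lo)&(P[:,2]<hi)&(d>r0)&(d<r1)&(a>155)&(a<300)
    if m.sum()>8: print("z",lo,hi,"r",r0,r1,m.sum(),"ang",np.percentile(a[m],[5,50,95]).round(),"px",u[m].mean().round(),v[m].mean().round())
c=camera("scene"); P,u,v=pts(c); q=P[:,:2]-[636,57]; d=np.hypot(*q.T); a=np.degrees(np.arctan2(q[:,1],q[:,0]))%360
for lo,hi in [(240,252),(252,264),(264,300)]:
  for r0,r1 in [(20,60),(60,100),(100,150),(150,215)]:
    m=(P[:,2]>lo)&(P[:,2]<hi)&(d>r0)&(d<r1)&(a>155)&(a<300)
    if m.sum()>2: print("S z",lo,hi,"r",r0,r1,m.sum(),"ang",np.percentile(a[m],[5,50,95]).round(),"px",u[m].mean().round(),v[m].mean().round())
```

```text
[576.86131566  16.60587562 246.0125223 ] [8.54563528e-05 9.87593616e-01 1.57031272e-01 1.48970428e-04] 25.95
z 225 245 r 20 40 611 ang [208. 215. 218.] px 397.0 222.0
z 225 245 r 40 60 458 ang [219. 221. 222.] px 364.0 241.0
z 225 245 r 60 80 142 ang [222. 223. 223.] px 343.0 252.0
z 225 245 r 80 120 433 ang [225. 225. 226.] px 273.0 289.0
z 225 245 r 120 200 464 ang [226. 227. 227.] px 213.0 316.0
z 245 252 r 20 40 260 ang [208. 215. 218.] px 402.0 231.0
z 245 252 r 40 60 244 ang [219. 221. 222.] px 367.0 250.0
z 245 252 r 60 80 20 ang [222. 222. 223.] px 346.0 259.0
z 245 252 r 80 120 189 ang [225. 225. 226.] px 272.0 300.0
z 252 258 r 20 40 340 ang [208. 216. 240.] px 405.0 241.0
z 252 258 r 40 60 446 ang [219. 222. 237.] px 372.0 264.0
z 252 258 r 60 80 13 ang [232. 234. 237.] px 361.0 288.0
z 252 258 r 80 120 107 ang [225. 225. 226.] px 272.0 306.0
z 252 258 r 120 200 85 ang [231. 232. 232.] px 220.0 359.0
z 258 264 r 20 40 1113 ang [213. 229. 244.] px 412.0 252.0
z 258 264 r 40 60 835 ang [221. 229. 237.] px 377.0 271.0
z 258 264 r 60 80 36 ang [231. 234. 236.] px 360.0 289.0
z 264 300 r 40 60 293 ang [209. 210. 210.] px 352.0 278.0
z 264 300 r 60 80 1744 ang [204. 205. 209.] px 322.0 271.0
z 264 300 r 80 120 255 ang [206. 206. 207.] px 293.0 278.0
S z 240 252 r 20 60 17 ang [239. 244. 257.] px 308.0 221.0
S z 240 252 r 60 100 16 ang [235. 236. 238.] px 299.0 208.0
S z 240 252 r 100 150 18 ang [233. 234. 235.] px 290.0 194.0
S z 240 252 r 150 215 22 ang [232. 233. 233.] px 280.0 178.0
S z 252 264 r 20 60 112 ang [221. 233. 248.] px 310.0 217.0
S z 252 264 r 60 100 90 ang [226. 232. 237.] px 301.0 204.0
S z 252 264 r 100 150 124 ang [227. 230. 234.] px 293.0 190.0
S z 252 264 r 150 215 129 ang [228. 230. 233.] px 282.0 175.0
S z 264 300 r 60 100 3 ang [206. 208. 222.] px 313.0 199.0
```

Run:
```python
from h import *
c=camera("wrist"); s=telemetry.sense(); R=RM(s["tcp_rot"]); P,u,v=pts(c)
T=(P-s["position"])@R
for vv in range(240,300,5):
    k=(v==vv)&(abs(u-323)<12); print(vv,np.round(np.median(T[k],axis=0),1) if k.any() else None, c["depth"][vv,316:330:6])
m=(abs(T[:,0])<16)&(abs(T[:,1])<20)&(T[:,2]<10)&(T[:,2]>-60); print(m.sum(),np.percentile(T[m],[1,50,99],axis=0).round(1))
print(P[(v==340)&(abs(u-323)<3)][:2], s["wrist_force"])
```

```text
240 [ 0.4 19.3 51.3] [241.54611 236.46005 230.9598 ]
245 [ 0.4 19.2 43.5] [233.93922 228.54001 222.9763 ]
250 [  0.3 -12.1 -24. ] [153.06123 154.69783 154.42424]
255 [  0.  -12.1 -28.7] [150.28711 148.14842   0.     ]
260 [  0.2 -12.2 -33.3] [145.32245 143.5438  145.40387]
265 [  0.2 -12.1 -37.3] [142.38402 142.26956 141.59811]
270 [  0.2 -12.2 -41.4] [137.25502 137.37349 137.34592]
275 [  0.2 -12.1 -45. ] [134.9506  134.13306 133.6431 ]
280 [  0.2 -12.5 -49.2] [129.40088 129.22963 129.87497]
285 [  0.2 -12.4 -52.5] [127.53027 127.1589  126.09307]
290 [  0.2 -12.2 -55.3] [125.283615 124.85071  123.07906 ]
295 [  0.2 -11.3 -57.1] [124.08148  123.20033  122.650314]
3265 [[-13.2 -13.3 -59.6]
 [  0.3  -9.9 -44.7]
 [ 15.2   8.1   7.2]]
[[579.1063003    7.88309088 303.093594  ]
 [579.39022778   8.23603933 303.3748152 ]] [ 0.53261706 -0.10857555 -0.06660689]
```

Emit:
{"method": "play_rows", "body": {"series": [[0,0,-0.02,0,0],[0.009,0.014,0,0,0],[0.009,0.014,0,0,0],[0.0092,0.014,0,0,0],[0,0,0,-7.9,0],[0,0,0,-7.9,0],[0,0,0,-7.9,0],[0,0,0,-7.9,0],[0,0,0.015,0,0],[0,0,0.015,0,0],[0,0,0.015,0,0],[0,0,0,0,0]]}}

```text
time: 27.25
position: [612.9, -14.7, 216.4]
tcp_rot: [-0.002, 0.908, 0.419, -0.003]
wrist_force: [-1.1, 0.1, -1.1]
finger_gap: -0.001
```

```bash
cat >> h.py <<'E'
def door2(c):
    "angle of the rail's inner face from the wrist camera"
    P,u,v=pts(c); q=P[:,:2]-[636,57]; d=np.hypot(*q.T); m=(P[:,2]>232)&(P[:,2]<252)&(d>25)&(d<205)&(c["image"][v,u].max(1)<120)
    s=telemetry.sense(); R=RM(s["tcp_rot"]); T=(P-s["position"])@R; m&=(T[:,1]<-8)&(T[:,1]>-60)
    a=np.degrees(np.arctan2(q[m,1],q[m,0])+np.arcsin(8/d[m]))%360; h,e=np.histogram(a,bins=np.arange(140,250)); o=np.argsort(h)[::-1][:5]
    print("door angle",sorted(zip(e[o].tolist(),h[o].tolist())),"hinge in tool",np.round(R.T@(np.array([636,57,244])-s["position"]),1))
E
python3 - <<'E'
from h import *
rows([615.6,-14.9,221],49.5); door2(camera("wrist"))
E
```

```text
shift [ 0.0015  0.0021 -0.0047] turn 0.03 pos [612.9 -14.7 216.4] yaw 49.53 t 27.25 F [-1.1  0.1 -1.1] gap -0.001
door angle [(229, 5551), (230, 533), (231, 5), (247, 1), (248, 79)] hinge in tool [ 68.9 -29.8 -26. ]
```

Emit:
{"method": "play_rows", "body": {"series": [[0,-0.003,-0.002,0,0],[0,-0.002,0,0,0],[0,-0.002,0,0,0],[0,-0.002,0,0,0],[-0.0005,-0.0012,0,1,0],[-0.0005,-0.0012,0,1,0],[-0.0008,-0.0024,0,2,0],[-0.0008,-0.0024,0,2,0],[-0.0008,-0.0024,0,2,0],[-0.0008,-0.0024,0,2,0],[0,0,0,0,0]]}}

```text
time: 28.4
position: [597.0, -3.5, 223.0]
tcp_rot: [0.0, 0.941, 0.339, 0.0]
wrist_force: [-0.5, -0.6, -0.4]
finger_gap: 0.004
```

Run:
```python
from h import *
rows([615.6,-14.9,221],-30.5); door2(camera("wrist"))
```

```text
shift [0.0071 0.0206 0.002 ] turn 70.08 pos [597.   -3.5 223. ] yaw 39.58 t 28.4 F [-0.5 -0.6 -0.4] gap 0.004
door angle [(218, 23), (219, 787), (220, 5204), (235, 20), (240, 10)] hinge in tool [ 68.6 -21.8 -21. ]
```

Emit:
{"method": "play_rows", "body": {"series": [[-0.0009,-0.003,0,2.5,0],[-0.0009,-0.003,0,2.5,0],[-0.0009,-0.003,0,2.5,0],[-0.0009,-0.003,0,2.5,0],[-0.0009,-0.003,0,2.5,0],[-0.0009,-0.003,0,2.5,0],[-0.0009,-0.003,0,2.5,0],[-0.0009,-0.003,0,2.5,0],[-0.0009,-0.003,0,2.5,0],[-0.0009,-0.003,0,2.5,0],[-0.0009,-0.003,0,2.5,0],[-0.0009,-0.003,0,2.5,0],[-0.0009,-0.003,0,2.5,0],[-0.0009,-0.003,0,2.5,0],[-0.0009,-0.003,0,2.5,0],[-0.0009,-0.003,0,2.5,0],[-0.0008,-0.0024,0,2,0],[-0.0008,-0.0024,0,2,0],[-0.0006,-0.0018,0,1.5,0],[-0.0004,-0.0012,0,1,0]]}}

```text
time: 30.45
position: [565.2, 43.2, 222.9]
tcp_rot: [0.0, 0.998, -0.061, 0.0]
wrist_force: [0.3, 0.1, 0.1]
finger_gap: -0.002
```

Run:
```python
from h import *
rows([615.6,-14.9,221],-30.5); door2(camera("wrist"));print(telemetry.sense()["joint_pos"])
```

```text
shift [0.0571 0.0516 0.002 ] turn 23.56 pos [565.2  43.2 222.9] yaw -6.94 t 30.45 F [0.3 0.1 0.1] gap -0.002
door angle [(172, 2), (173, 90), (174, 4343), (175, 1530), (193, 8)] hinge in tool [ 68.8 -22.1 -21.1]
[-3.74549051e-02  1.67325323e-01 -1.37876608e-01  1.26558573e+00
  8.87717429e-05  1.65469469e+00]
```

Emit:
{"method": "play_rows", "body": {"series": [[-0.0006,-0.0018,0,1.5,0],[-0.0006,-0.0018,0,1.5,0],[-0.0006,-0.0018,0,1.5,0],[-0.0006,-0.0018,0,1.5,0],[-0.0006,-0.0018,0,1.5,0],[-0.0006,-0.0018,0,1.5,0],[-0.0006,-0.0018,0,1.5,0],[-0.0006,-0.0018,0,1.5,0],[-0.0006,-0.0018,0,1.5,0],[-0.0006,-0.0018,0,1.5,0],[-0.0006,-0.0018,0,1.5,0],[-0.0006,-0.0018,0,1.5,0],[-0.0004,-0.0012,0,1,0],[-0.0002,-0.0006,0,0.5,0]]}}

```text
time: 31.9
position: [563.9, 67.9, 222.9]
tcp_rot: [-0.0, 0.973, -0.229, -0.0]
wrist_force: [-0.9, -0.6, 0.9]
finger_gap: -0.001
```

```bash
cat >> h.py <<'E'
def door3(c):
    "rail top line, any camera"
    P,u,v=pts(c); q=P[:,:2]-[636,57]; d=np.hypot(*q.T); a=np.degrees(np.arctan2(q[:,1],q[:,0]))%360
    m=(P[:,2]>252)&(P[:,2]<263)&(d>25)&(d<205)&(a>140)&(a<185)
    s=telemetry.sense(); R=RM(s["tcp_rot"]); T=(P-s["position"])@R; m&=~((abs(T[:,0])<20)&(abs(T[:,1])<13))
    h,e=np.histogram(a[m],bins=np.arange(140,185)); print("top",[(int(x),int(y)) for x,y in zip(e,h) if y>15])
E
python3 - <<'E'
from h import *
rows([615.6,-14.9,221],-30.5); c=camera("wrist"); door2(c); door3(c); door3(camera("side"))
E
```

```text
shift [0.0831 0.0512 0.0019] turn 4.06 pos [563.9  67.9 222.9] yaw -26.44 t 31.9 F [-0.9 -0.6  0.9] gap -0.001
door angle [(153, 2), (154, 174), (155, 1878), (156, 26), (173, 1)] hinge in tool [ 69.4 -22.3 -21.1]
top [(140, 270), (141, 333), (142, 335), (143, 261), (144, 137), (145, 157), (146, 212), (147, 246), (148, 331), (149, 448), (150, 522), (151, 408), (152, 384), (153, 452), (154, 891), (155, 1241), (156, 1463), (157, 1527), (158, 934), (159, 462), (160, 260), (161, 167), (162, 126), (163, 102), (164, 62), (165, 49), (166, 31), (167, 24)]
top [(153, 29), (154, 26), (155, 28), (156, 25), (157, 35)]
```

Emit:
{"method": "play_rows", "body": {"series": [[-0.0002,-0.0006,0,0.5,0],[-0.0002,-0.0006,0,0.5,0],[-0.0002,-0.0006,0,0.5,0],[-0.0002,-0.0006,0,0.5,0],[-0.0002,-0.0006,0,0.5,0],[-0.0002,-0.0006,0,0.5,0],[-0.0002,-0.0006,0,0.5,0],[0,0,0,0,0]]}}

```text
time: 32.8
position: [564.7, 72.3, 222.9]
tcp_rot: [-0.0, 0.966, -0.258, -0.0]
wrist_force: [-0.7, -0.9, 0.1]
finger_gap: 0.002
```

Run:
```python
from h import *
rows([615.6,-14.9,221],-30.5); c=camera("wrist"); door2(c); print(telemetry.sense()["wrist_torque"])
P,u,v=pts(c); q=P-[636,57,0]; ex=np.array([.509,.861,0]); ey=np.array([-.861,.509,0])
# case-frame coordinates relative to pin line
X=q@ex; Y=q@ey; m=(P[:,2]>254)&(P[:,2]<262.5)&(Y>20)&(Y<203)&(abs(X)<25)
for y0 in range(20,200,30):
    k=m&(Y>=y0)&(Y<y0+30)
    if k.sum()>20: print(y0,k.sum(),np.percentile(X[k],[5,50,95]).round(1))
```

```text
shift [0.0875 0.0502 0.0019] turn 0.6 pos [564.7  72.3 222.9] yaw -29.9 t 32.8 F [-0.7 -0.9  0.1] gap 0.002
door angle [(150, 14), (151, 409), (152, 390), (165, 2), (170, 3)] hinge in tool [ 69.4 -22.3 -21.1]
[-0.03605482 -0.04716466 -0.00935682]
20 3083 [-7.7  1.   9.2]
50 3877 [-14.9  -1.1  10.6]
80 1735 [-12.   -1.3  10.7]
170 61 [-17.3 -16.4 -15.5]
```

Emit:
{"method": "play_rows", "body": {"series": [[-0.0001,-0.0004,0,0.3,0],[-0.0001,-0.0004,0,0.3,0],[-0.0001,-0.0004,0,0.3,0],[-0.0001,-0.0004,0,0.3,0],[-0.0001,-0.0004,0,0.3,0],[0,0,0,0,0]]}}

```text
time: 33.45
position: [565.3, 74.2, 222.9]
tcp_rot: [-0.0, 0.963, -0.271, -0.0]
wrist_force: [0.4, 0.2, 0.1]
finger_gap: 0.001
```

```bash
cat >> h.py <<'E'
def shut(c):
    P,u,v=pts(c); q=P-[636,57,0]; ex=np.array([.509,.861,0]); ey=np.array([-.861,.509,0])
    X=q@ex; Y=q@ey; m=(P[:,2]>150)&(P[:,2]<262.5)&(abs(X)<25)
    for y0 in range(140,205,15):
        k=m&(Y>=y0)&(Y<y0+15)
        if k.sum()>10: print(y0,k.sum(),np.percentile(X[k],[5,50,95]).round(1),np.percentile(P[k][:,2],[5,95]).round())
E
python3 - <<'E'
from h import *
rows([615.6,-14.9,221],-30.5); c=camera("wrist"); door2(c); shut(c); print(telemetry.sense()["wrist_torque"]); shut(camera("side"))
E
```

```text
shift [0.0894 0.0498 0.0019] turn -0.9 pos [565.3  74.2 222.9] yaw -31.4 t 33.45 F [0.4 0.2 0.1] gap 0.001
door angle [(149, 74), (150, 175), (151, 7), (163, 1), (168, 2)] hinge in tool [ 69.3 -22.2 -21.1]
[-0.15190748  0.06004084  0.03202536]
140 27 [-11.4  -6.9  -4.8] [157. 260.]
155 23 [-11.4  -9.8  -4.5] [173. 258.]
170 21 [-12.1  -9.7  -4.4] [230. 260.]
185 69 [-21.6 -12.2  10.3] [161. 257.]
200 188 [-12.2  -1.9  19.5] [155. 248.]
```

Emit:
{"method": "play_rows", "body": {"series": [[0,-0.0003,0,0.2,0],[0,-0.0003,0,0.2,0],[0,-0.0003,0,0.2,0],[0,-0.0003,0,0.2,0],[0,0,0,0,0]]}}

```text
time: 34.05
position: [565.9, 75.2, 222.9]
tcp_rot: [-0.0, 0.961, -0.277, -0.0]
wrist_force: [-0.5, -0.1, -1.0]
finger_gap: -0.002
```

Run:
```python
from h import *
rows([615.6,-14.9,221],-30.5); c=camera("wrist"); door2(c); shut(c); print(telemetry.sense()["wrist_torque"])
```

```text
shift [0.0901 0.0497 0.0018] turn -1.7 pos [565.9  75.2 222.9] yaw -32.2 t 34.05 F [-0.5 -0.1 -1. ] gap -0.002
door angle [(148, 50), (149, 83), (150, 5), (167, 1), (168, 2)] hinge in tool [ 69.  -22.  -21.1]
[-0.05611324  0.09901768  0.01820342]
```

No gasket contact yet; keep on gently.

Emit:
{"method": "play_rows", "body": {"series": [[0,-0.0003,0,0.2,0],[0,-0.0003,0,0.2,0],[0,-0.0003,0,0.2,0],[0,0,0,0,0]]}}

```text
time: 34.5
position: [566.1, 75.6, 222.8]
tcp_rot: [0.0, 0.959, -0.282, -0.0]
wrist_force: [-1.1, -1.9, 0.1]
finger_gap: -0.004
```

Run:
```python
from h import *
rows([615.6,-14.9,221],-30.5); c=camera("wrist"); door2(c); shut(c); print(telemetry.sense()["wrist_torque"])
```

```text
shift [0.0907 0.0492 0.0019] turn -2.31 pos [566.1  75.6 222.8] yaw -32.81 t 34.5 F [-1.1 -1.9  0.1] gap -0.004
door angle [(147, 5), (148, 70), (149, 32), (167, 1), (168, 1)] hinge in tool [ 68.8 -22.2 -21.2]
[-0.30253418  0.4032035   0.01317145]
```

Emit:
{"method": "play_rows", "body": {"series": [[0,-0.0004,0,0,0],[0,0,0,0,0],[0,0,0,0,0]]}}

```text
time: 34.85
position: [566.1, 75.7, 222.8]
tcp_rot: [0.001, 0.959, -0.282, -0.0]
wrist_force: [-3.6, -3.3, 1.3]
finger_gap: 0.002
```

Run:
```python
from h import *
rows([615.6,-14.9,221],-30.5); c=camera("wrist"); door2(c)
```

```text
shift [0.0907 0.0494 0.0019] turn -2.31 pos [566.1  75.7 222.8] yaw -32.81 t 34.85 F [-3.6 -3.3  1.3] gap 0.002
door angle [(147, 10), (148, 78), (149, 19), (167, 1), (168, 2)] hinge in tool [ 68.8 -22.  -21.2]
```

Firm stop at about 5 N: shut on the gasket. Now retreat away from the door, up, and check.

Emit:
{"method": "play_rows", "body": {"series": [[0,0.001,0,0,0],[0,0.005,0,0,0],[0,0.015,0,0,0],[0,0.025,0,0,0],[0,0.03,0,0,0],[0,0.03,-0.01,0,0],[0,0.02,-0.04,0,0],[0,0,-0.045,0,0],[0,0,-0.045,0,0],[0,0,0,0,0],[0,0,0,0,0]]}}

```text
time: 36.0
position: [499.2, -30.3, 364.6]
tcp_rot: [-0.0, 0.959, -0.283, 0.002]
wrist_force: [-0.8, -0.1, -0.9]
finger_gap: -0.001
```

Run:
```python
from h import *
rows([565,75,300],-32); c=camera("wrist"); P,u,v=pts(c); q=P-[636,57,0]; ex=np.array([.509,.861,0]); ey=np.array([-.861,.509,0])
X=q@ex; Y=q@ey
for lo,hi in [(232,257),(40,60)]:
  m=(P[:,2]>lo)&(P[:,2]<hi)&(abs(X)<30)
  for y0 in range(20,205,30):
    k=m&(Y>=y0)&(Y<y0+30)
    if k.sum()>20: print(lo,y0,k.sum(),"outer face X",np.percentile(X[k],[5,50,95]).round(1))
img=c["image"].astype(int)[v,u]; k=(img[:,0]-img[:,2]>50)&(abs(X)<25)&(abs(Y)<25)
for lo,hi in [(215,227),(85,97)]:
    j=k&(P[:,2]>lo)&(P[:,2]<hi); print(lo,j.sum(),np.median(P[j],axis=0) if j.any() else 0, np.percentile(P[j][:,2],90) if j.any() else 0)
s=camera("side"); 
cv2.imwrite("pics/fin.png",np.hstack([cv2.resize(c["image"],(400,300)),cv2.resize(s["image"][130:280,230:430],(400,300),interpolation=cv2.INTER_CUBIC)])[:,:,::-1])
for n,im in [("scene",None),("side",None)]:
    cc=camera(n)
    for l in ["rack","board","spray","shaker","tongs","cup","ringmould","plate"]:
        for x in spotter.regions_of(n,l)[:1]:
            Q,_,_=pts(cc,x["mask"]); print(n,l,round(x["p"],2),np.round(np.median(Q,axis=0)).tolist())
```

```text
shift [-0.002  -0.124   0.0648] turn -0.83 pos [499.2 -30.3 364.6] yaw -32.83 t 36.0 F [-0.8 -0.1 -0.9] gap -0.001
232 20 259 outer face X [-11.3 -10.4  -9.6]
232 50 308 outer face X [-13.4 -12.4  -9.1]
232 80 426 outer face X [-15.3 -13.9  -5.1]
232 110 697 outer face X [-17.  -13.7  -4.7]
232 140 977 outer face X [-18.9 -12.9  -4.5]
232 170 1098 outer face X [-20.7 -14.2  -5.3]
232 200 197 outer face X [-21.4 -14.3  -6.3]
40 20 100 outer face X [-12.5 -10.7  -6.9]
40 50 160 outer face X [-14.1 -11.3  -7.6]
40 80 151 outer face X [-16.3 -13.3  -9.8]
40 110 157 outer face X [-18.2 -15.  -11.8]
40 140 142 outer face X [-19.8 -16.9 -13.3]
40 170 66 outer face X [-21.6 -19.8 -15.9]
215 450 [632.19460937  51.29200359 220.95463775] 222.25690394924663
85 281 [636.61484774  51.68518027  90.94794165] 92.55861168521119
scene rack 0.55 [517.0, -357.0, 10.0]
scene board 0.77 [523.0, -406.0, 95.0]
scene spray 0.55 [338.0, 339.0, 126.0]
scene shaker 0.75 [720.0, -353.0, 85.0]
scene tongs 0.65 [369.0, 18.0, 9.0]
scene cup 0.57 [738.0, -157.0, 27.0]
scene ringmould 0.75 [722.0, -264.0, 27.0]
scene plate 0.77 [430.0, 491.0, 15.0]
side rack 0.64 [440.0, -363.0, 10.0]
side board 0.59 [441.0, -426.0, 40.0]
side spray 0.95 [300.0, 347.0, 122.0]
side tongs 0.84 [349.0, 159.0, 7.0]
side cup 0.21 [539.0, 257.0, 259.0]
side plate 0.86 [412.0, 467.0, 14.0]
```

View pics/fin.png

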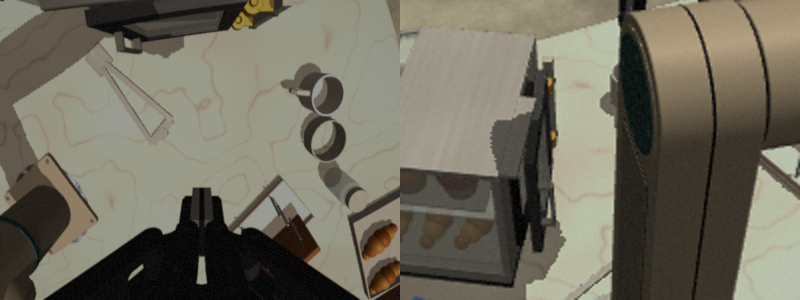

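Run:
```python
from h import *
import pickle
o=pickle.load(open("c0.pkl","rb"))
# case yaw: roof +/-y side edges and lip front edge, from depth at 276
for n,c in [("w1",pickle.load(open("w1.pkl","rb"))),("scene",o["scene"])]:
    P,u,v=pts(c); q=P-[636,57,0]; m=(abs(P[:,2]-275.5)<3)&(P[:,0]>400)&(P[:,1]>0)
    for yaw in [59.4]:
        ex=np.array([np.cos(np.radians(yaw)),np.sin(np.radians(yaw)),0]); ey=np.array([-ex[1],ex[0],0]); X=q@ex; Y=q@ey
        b=[]
        for y0 in range(96,236,8):
            k=m&(Y>=y0)&(Y<y0+8)
            if k.sum()>20: b.append((y0+4,np.percentile(X[k],0.7)))
        b=np.array(b)
        if len(b)>4: f=np.polyfit(*b.T,1); print(n,"lip front X",b[:,1].round(1),"slope deg",np.degrees(f[0]))
        b=[]
        for x0 in range(10,200,10):
            k=m&(X>=x0)&(X<x0+10)
            if k.sum()>20: b.append((x0+5,Y[k].min(),Y[k].max()))
        b=np.array(b)
        if len(b)>4: print(n,"side slopes",np.degrees(np.polyfit(b[:,0],b[:,1],1)[0]),np.degrees(np.polyfit(b[:,0],b[:,2],1)[0]))
c=camera("wrist"); P,u,v=pts(c); q=P-[636,57,0]; ex=np.array([.509,.861,0]); ey=np.array([-.861,.509,0]); X=q@ex; Y=q@ey
for lo,hi in [(234,240),(240,246),(246,252),(252,256)]:
    b=[]
    for y0 in range(24,196,8):
        k=(P[:,2]>lo)&(P[:,2]<hi)&(abs(X)<30)&(Y>=y0)&(Y<y0+8)
        if k.sum()>5: b.append((y0+4,np.percentile(X[k],15)))
    b=np.array(b); print(lo,b[:,1].round(1).tolist(),"slope",np.degrees(np.polyfit(*b.T,1)[0]))
P,u,v=pts(c); m=(abs(P[:,2]-276)<5); X=q@ex; 
for y0 in range(90,250,20):
    k=m&(Y>=y0)&(Y<y0+20)&(X<40); 
    if k.sum()>10: print("lip now",y0,np.percentile(X[k],[1,5]).round(1),k.sum())
```

```text
w1 lip front X [-5.2 -5.1 -5.  -5.3 -5.3 -5.3 -5.1 -5.1 -4.9 -4.8 -4.7 -4.9 -5.3 -5.3
 -5.3 -5.5 -5.5] slope deg -0.08483469846230136
w1 side slopes 185.65231630228527 -25.463916291136492
scene lip front X [-3.2 -4.2 -3.1 -3.6 -4.4 -3.1 -4.  -3.1 -4.3 -3.5 -3.8 -3.5 -2.4 -4.
 -2.7 -3.7 -4.4 -2.9] slope deg 0.09631795085004591
scene side slopes 0.08592647464116647 0.5637156975131961
234 [-10.3, -10.7, -11.2, -11.8, -12.5, -13.0, -13.7, -14.2, -14.8, -15.4, -15.7, -16.3, -16.6, -17.2, -17.6, -17.9, -18.3, -18.8, -19.9, -20.2, -20.5, -20.8] slope -3.6306836976319334
240 [-10.4, -10.5, -11.1, -11.6, -12.4, -12.9, -13.6, -14.1, -14.6, -15.1, -15.6, -16.1, -16.6, -16.9, -17.4, -17.8, -18.2, -19.4, -19.7, -20.1, -20.3, -21.4] slope -3.7105164948920986
246 [-10.5, -10.8, -11.0, -11.6, -12.2, -12.8, -13.4, -13.9, -14.6, -15.1, -15.5, -15.9, -16.4, -16.9, -17.3, -17.8, -18.8, -19.2, -19.4, -19.9, -20.9, -21.2] slope -3.7204308236820927
252 [-10.1, -11.0, -11.0, -11.5, -12.0, -12.8, -13.5, -14.0, -14.4, -14.8, -15.4, -15.7, -16.0, -16.4, -16.8, -17.0, -17.9, -17.9, -17.8, -18.2, -18.5, -19.1] slope -3.0166698281094853
lip now 130 [-6.5 -6.3] 26
lip now 150 [-6.2 -6. ] 88
lip now 170 [-6.1 -5.9] 157
lip now 190 [-6.  -5.8] 231
lip now 210 [-5.9 -5.7] 292
lip now 230 [-5.8 -5.5] 305
```

Emit:
{"method": "play_rows", "body": {"series": [[0,0,0.04,0,0],[0,0,0.045,0,0],[0,0,0.04,0,0],[0,0,0.016,0,0],[0,-0.02,0,0,0],[0,-0.03,0,0,0],[0,-0.03,0,0,0],[0,-0.02,0,0,0],[0,-0.008,0,0,0],[0,0,0,0,0]]}}

```text
time: 38.05
position: [557.1, 61.6, 221.8]
tcp_rot: [0.0, 0.96, -0.282, -0.0]
wrist_force: [0.7, -0.4, 0.3]
finger_gap: 0.002
```

```bash
cat >> h.py <<'E'
def face(c):
    "outer face of the shut door's rail in case axes from the pin line"
    P,u,v=pts(c); q=P-[636,57,0]; X=q@np.array([.509,.861,0]); Y=q@np.array([-.861,.509,0])
    s=telemetry.sense(); R=RM(s["tcp_rot"]); T=(P-s["position"])@R; f=(abs(T[:,0])<40)&(T[:,1]>-13)
    b=[]
    for y0 in range(24,196,8):
        k=(P[:,2]>252)&(P[:,2]<262)&(abs(X)<30)&(Y>=y0)&(Y<y0+8)&~f
        if k.sum()>5: b.append((y0+4,np.percentile(X[k],10)))
    b=np.array(b); print("top outer edge",[(int(y),round(float(x),1)) for y,x in b]); h=R.T@(np.array([636,57,244])-s["position"]); print("hinge in tool",h.round(1))
E
python3 - <<'E'
from h import *
rows([566.1,75.7,223],-32.8); c=camera("wrist"); face(c); door2(c)
E
```

```text
shift [-0.0001 -0.0167 -0.0012] turn 0.08 pos [557.1  61.6 221.8] yaw -32.72 t 38.05 F [ 0.7 -0.4  0.3] gap 0.002
top outer edge [(28, -7.7), (36, -7.9), (44, -7.9), (52, -8.6), (60, -9.1), (68, -9.6), (76, -10.2), (84, -10.6), (92, -11.5), (100, -14.5), (108, -14.8), (116, -15.1), (124, -15.4), (132, -16.1), (140, -16.5), (148, -17.0), (156, -17.3), (164, -18.1), (172, -18.4), (180, -18.8), (188, -19.2), (196, -19.6)]
hinge in tool [ 68.9 -39.6 -22.3]
door angle [(152, 89), (153, 1461), (173, 75), (174, 74), (175, 44)] hinge in tool [ 68.9 -39.6 -22.3]
```

Emit:
{"method": "play_rows", "body": {"series": [[0,-0.002,0,0,0],[0,-0.002,0,0,0],[0,-0.002,0,0,0],[0,-0.0015,0,0,0],[0,-0.001,0,0,0],[0,-0.001,0,0,0],[0,-0.0006,0,0,0],[0,-0.0006,0,0,0],[0,-0.0006,0,0,0],[0,-0.0006,0,0,0],[0,-0.0006,0,0,0],[0,-0.0006,0,0,0],[0,-0.0006,0,0,0],[0,-0.0006,0,0,0],[0,-0.0004,0,0,0],[0,-0.0004,0,0,0],[0,0,0,0,0]]}}

```text
time: 39.8
position: [565.1, 73.8, 221.9]
tcp_rot: [-0.0, 0.959, -0.282, 0.0]
wrist_force: [-0.9, 0.3, -0.1]
finger_gap: 0.007
```

Run:
```python
from h import *
rows([566.1,75.7,223],-32.8); c=camera("wrist"); face(c); door2(c); print(telemetry.sense()["wrist_torque"])
```

```text
shift [-0.0002 -0.0021 -0.0011] turn 0.01 pos [565.1  73.8 221.9] yaw -32.79 t 39.8 F [-0.9  0.3 -0.1] gap 0.007
top outer edge [(28, -5.9), (36, -5.8), (44, -5.9), (52, -6.3), (60, -6.4), (68, -6.5), (76, -6.2), (84, -5.8), (92, -5.7)]
hinge in tool [ 68.8 -24.3 -22.1]
door angle [(149, 15), (150, 255), (151, 46), (164, 3), (170, 2)] hinge in tool [ 68.8 -24.3 -22.1]
[-0.04202372  0.04717557  0.04305697]
```

Emit:
{"method": "play_rows", "body": {"series": [[0,-0.0002,0,0,0],[0,-0.0002,0,0,0],[0,-0.0002,0,0,0],[0,-0.0002,0,0,0],[0,-0.0002,0,0,0],[0,-0.0002,0,0,0],[0,-0.0002,0,0,0],[0,0,0,0,0]]}}

```text
time: 40.65
position: [565.8, 75.0, 221.9]
tcp_rot: [-0.0, 0.959, -0.282, 0.0]
wrist_force: [-0.6, -0.5, 0.9]
finger_gap: 0.0
```

Run:
```python
from h import *
rows([566.1,75.7,223],-32.8); c=camera("wrist"); door2(c); print(telemetry.sense()["wrist_torque"])
```

```text
shift [-0.0002 -0.0007 -0.0011] turn 0.01 pos [565.8  75.  221.9] yaw -32.79 t 40.65 F [-0.6 -0.5  0.9] gap 0.0
door angle [(148, 17), (149, 113), (150, 13), (168, 1), (169, 1)] hinge in tool [ 68.7 -22.9 -22.1]
[-0.09253676  0.1691649  -0.0030199 ]
```

Emit:
{"method": "play_rows", "body": {"series": [[0,-0.0002,0,0,0],[0,-0.0002,0,0,0],[0,0,0,0,0],[0,0,0,0,0]]}}

```text
time: 41.1
position: [566.0, 75.3, 221.9]
tcp_rot: [-0.0, 0.959, -0.282, 0.0]
wrist_force: [-0.4, -0.3, -0.5]
finger_gap: 0.002
```

Run:
```python
from h import *
rows([566.1,75.7,223],-32.8); c=camera("wrist"); door2(c); print(telemetry.sense()["wrist_torque"])
```

```text
shift [-0.0002 -0.0004 -0.0011] turn 0.01 pos [566.   75.3 221.9] yaw -32.79 t 41.1 F [-0.4 -0.3 -0.5] gap 0.002
door angle [(148, 37), (149, 90), (150, 8), (162, 1), (248, 0)] hinge in tool [ 68.7 -22.5 -22.1]
[-0.10086212  0.10688595  0.05810245]
```

Emit:
{"method": "play_rows", "body": {"series": [[0,0.0002,0,0,0],[0,0.0002,0,0,0],[0,0.0002,0,0,0],[0,0.0002,0,0,0],[0,0.0005,0,0,0],[0,0.001,0,0,0],[0,0.002,0,0,0],[0,0.005,0,0,0],[0,0.01,0,0,0],[0,0.02,0,0,0],[0,0,0,0,0]]}}

```text
time: 42.25
position: [543.2, 40.7, 221.9]
tcp_rot: [0.0, 0.959, -0.283, -0.0]
wrist_force: [1.1, 0.2, 0.3]
finger_gap: 0.004
```

Run:
```python
from h import *
rows([566.1,75.7,223],-32.8); c=camera("wrist"); face(c); door2(c)
```

```text
shift [ 0.0002 -0.0418 -0.0012] turn -0.11 pos [543.2  40.7 221.9] yaw -32.91 t 42.25 F [1.1 0.2 0.3] gap 0.004
top outer edge [(28, -6.0), (36, -6.0), (44, -5.3), (52, -5.4), (60, -5.6), (68, -5.7), (76, -5.8), (84, -5.9), (92, -6.1), (196, -10.6)]
hinge in tool [ 68.7 -63.1 -22. ]
door angle [(187, 40), (188, 39), (189, 37), (190, 34), (191, 31)] hinge in tool [ 68.7 -63.1 -22. ]
```

Emit:
{"method": "play_rows", "body": {"series": [[0,0.03,0,0,0],[0,0.03,0,0,0],[0,0.025,-0.01,0,0],[0,0,-0.04,0,0],[0,0,-0.045,0,0],[0,0,-0.045,0,0],[0,0,0,0,0],[0,0,0,0,0]]}}

```text
time: 43.1
position: [499.8, -29.2, 363.5]
tcp_rot: [-0.0, 0.959, -0.282, 0.002]
wrist_force: [0.1, 0.4, -0.8]
finger_gap: 0.002
```

Run:
```python
from h import *
c=camera("wrist"); P,u,v=pts(c); q=P-[636,57,0]; X=q@np.array([.509,.861,0]); Y=q@np.array([-.861,.509,0])
for lo,hi in [(234,240),(240,246),(246,252),(40,55)]:
    b=[]
    for y0 in range(24,196,8):
        k=(P[:,2]>lo)&(P[:,2]<hi)&(abs(X)<30)&(Y>=y0)&(Y<y0+8)
        if k.sum()>5: b.append((y0+4,np.percentile(X[k],15)))
    b=np.array(b); print(lo,b[::3,1].round(1).tolist(),"slope",np.degrees(np.polyfit(*b.T,1)[0]))
# lower edge and knuckles
img=c["image"].astype(int)[v,u]; k=(img[:,0]-img[:,2]>50)&(abs(X)<25)&(abs(Y)<25)
for lo,hi in [(215,227),(85,97)]:
    j=k&(P[:,2]>lo)&(P[:,2]<hi); print("knuckle top",j.sum(),np.percentile(P[j][:,2],[50,90]))
rows([566.1,75.7,223],-32.8)
```

```text
234 [-8.6, -8.8, -9.3, -9.7, -9.8, -10.5, -10.8, -10.9] slope -0.8442197881980215
240 [-8.8, -8.6, -9.1, -9.5, -9.6, -10.4, -10.9, -11.2] slope -0.8594734567403265
246 [-8.7, -8.7, -9.0, -9.3, -10.0, -10.2, -10.6, -11.0] slope -0.8758621636192329
40 [-9.9, -10.4, -10.7, -11.0, -11.3, -11.5, -12.5] slope -0.9673905676868855
knuckle top 483 [221.03288627 222.24652675]
knuckle top 303 [91.07956015 92.40608508]
shift [-0.0002 -0.1244  0.1387] turn 0.01 pos [498.9 -29.1 361.7] yaw -32.79 t 43.15 F [ 0.3 -0.7 -0. ] gap -0.001
```

Emit:
{"method": "play_rows", "body": {"series": [[0,0,0.04,0,0],[0,0,0.045,0,0],[0,0,0.04,0,0],[0,0,0.014,0,0],[0,-0.03,0,0,0],[0,-0.03,0,0,0],[0,-0.03,0,0,0],[0,-0.02,0,0,0],[0,-0.006,0,0,0],[0,-0.002,0,0,0],[0,-0.002,0,0,0],[0,-0.001,0,0,0],[0,-0.001,0,0,0],[0,-0.0004,0,0,0],[0,-0.0004,0,0,0],[0,0,0,0,0]]}}

```text
time: 44.75
position: [565.2, 73.9, 223.0]
tcp_rot: [-0.0, 0.959, -0.282, 0.0]
wrist_force: [0.2, 0.6, -0.1]
finger_gap: -0.004
```

Run:
```python
from h import *
rows([566.1,75.7,223],-32.8); c=camera("wrist"); door2(c); print(telemetry.sense()["wrist_torque"])
```

```text
shift [-0.0002 -0.002  -0.    ] turn -0.01 pos [565.2  73.9 223. ] yaw -32.81 t 44.75 F [ 0.2  0.6 -0.1] gap -0.004
door angle [(149, 83), (150, 106), (151, 7), (169, 1), (248, 0)] hinge in tool [ 68.7 -24.2 -21. ]
[ 0.02587529 -0.04765265 -0.06510439]
```

Emit:
{"method": "play_rows", "body": {"series": [[0,-0.0003,0,0,0],[0,-0.0003,0,0,0],[0,-0.0003,0,0,0],[0,-0.0002,0,0,0],[0,-0.0002,0,0,0],[0,-0.0002,0,0,0],[0,-0.0002,0,0,0],[0,-0.0002,0,0,0],[0,-0.0001,0,0,0],[0,-0.0001,0,0,0],[0,0,0,0,0]]}}

```text
time: 45.9
position: [566.1, 75.5, 222.9]
tcp_rot: [0.0, 0.959, -0.282, -0.0]
wrist_force: [-1.6, -1.1, 0.5]
finger_gap: -0.001
```

Run:
```python
from h import *
rows([566.1,75.7,223],-32.8); c=camera("wrist"); door2(c); print(telemetry.sense()["wrist_torque"])
```

```text
shift [-0.0001 -0.0001 -0.0001] turn -0.0 pos [566.1  75.5 222.9] yaw -32.8 t 45.9 F [-1.6 -1.1  0.5] gap -0.001
door angle [(147, 1), (148, 57), (149, 72), (163, 2), (168, 1)] hinge in tool [ 68.8 -22.3 -21.2]
[-0.39671136  0.35610152 -0.01736021]
```

Contact at ~2 N. Back off slowly.

Emit:
{"method": "play_rows", "body": {"series": [[0,0.0001,0,0,0],[0,0.0001,0,0,0],[0,0.0001,0,0,0],[0,0.0001,0,0,0],[0,0.0001,0,0,0],[0,0.0001,0,0,0],[0,0.0001,0,0,0],[0,0.0001,0,0,0],[0,0.0002,0,0,0],[0,0.0002,0,0,0],[0,0.0003,0,0,0],[0,0.0005,0,0,0],[0,0.001,0,0,0],[0,0.002,0,0,0],[0,0.005,0,0,0],[0,0.015,0,0,0],[0,0.025,0,0,0],[0,0.03,0,0,0],[0,0.03,0,0,0],[0,0.015,0,0,0]]}}

```text
time: 47.95
position: [496.7, -31.2, 222.9]
tcp_rot: [0.0, 0.959, -0.283, -0.0]
wrist_force: [0.7, 0.6, 0.3]
finger_gap: 0.0
```

Emit:
{"method": "play_rows", "body": {"series": [[0,0,-0.02,0,0],[0,0,-0.04,0,0],[0,0,-0.045,0,0],[0,0,-0.035,0,0],[0,0,0,0,0],[0,0,0,0,0],[0,0,0,0,0]]}}

```text
time: 48.65
position: [497.9, -29.3, 361.5]
tcp_rot: [0.0, 0.959, -0.282, -0.001]
wrist_force: [0.5, 0.7, 0.3]
finger_gap: -0.006
```

Run:
```python
from h import *
c=camera("wrist"); P,u,v=pts(c); q=P-[636,57,0]; X=q@np.array([.509,.861,0]); Y=q@np.array([-.861,.509,0])
for lo,hi in [(234,240),(240,246),(246,252),(40,55)]:
    b=[]
    for y0 in range(24,196,8):
        k=(P[:,2]>lo)&(P[:,2]<hi)&(abs(X)<30)&(Y>=y0)&(Y<y0+8)
        if k.sum()>5: b.append((y0+4,np.percentile(X[k],15)))
    b=np.array(b); print(lo,b[::3,1].round(1).tolist(),"slope",np.degrees(np.polyfit(*b.T,1)[0]))
img=c["image"].astype(int)[v,u]; k=(img[:,0]-img[:,2]>50)&(abs(X)<25)&(abs(Y)<25)
for lo,hi in [(215,227),(85,97)]:
    j=k&(P[:,2]>lo)&(P[:,2]<hi); print("knuckle top",j.sum(),np.percentile(P[j][:,2],[50,90]))
rows([566.1,75.7,223],-32.8)
```

```text
234 [-8.8, -8.7, -9.2, -9.5, -9.7, -10.3, -10.9, -11.2] slope -0.8665079421807371
240 [-8.7, -8.5, -9.1, -9.4, -10.0, -10.2, -10.7, -11.1] slope -0.8790589648299545
246 [-8.4, -9.0, -8.9, -9.3, -10.0, -10.1, -10.6, -10.9] slope -0.8706267435288565
40 [-9.9, -10.5, -10.9, -11.1, -11.3, -11.6, -12.8] slope -1.0570128160132197
knuckle top 434 [221.10808879 222.39401251]
knuckle top 314 [91.22548808 92.54511666]
shift [ 0.0011 -0.1254  0.1379] turn 0.0 pos [497.7 -29.2 361.1] yaw -32.8 t 48.7 F [ 0.4  0.5 -1.4] gap 0.001
```

```bash
python3 -c "
from station import close_job
print(close_job())"
```

```text
the job is handed in; nothing more can be done
None
```

The door is on both hinge pins, fully home and shut apart from a small gap at its free edge. The job was handed in at 48.7 s with the robot clear of everything.

**What I did:**
- I lifted the door from the rack by its top rail and held it about 80° open at the hinge.
- I lined up the upper knuckle with its pin using the wrist camera, then lowered both knuckles together in small steps. One sideways correction of 0.4 mm relieved a slight bind.
- The door seated when its weight came off the wrist. I slackened the grip, it sagged about 1°, and I let go.
- I pushed it shut on the outer face of the top rail with the closed fingers. Wrist forces read after each move stayed below about 6 N.

**What the last checks showed:**
- **Hinge:** the knuckle tops read about 222 and 92 mm above the counter, which is fully home.
- **Shut position:** the door stands about 0.9° from the parallel-shut line. I estimate its free edge is about 3 mm off the gasket, inside the 5 mm allowed. It settled there twice after gentle pushes.
- **Other things on the counter:** positions were compared after the first push only. Most matched the start to a few mm. The board, rack and tongs readings differed because more or less of them was visible. The side camera lost the shaker and ring mould and placed the cup wrongly, but the scene camera had all three in place.

**What went wrong on the way:**
- My first push passed over the top of the rail without touching it, because the shut fingertips sit higher than I had assumed.
- After the next push, which reached about 5 N, I drew back too fast. The door sprang about 4° open, so I pushed it shut again more slowly.

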